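Lock a bench clamping fixture with its loose square key

ROBOT

A 7-joint arm with a two-finger parallel gripper is mounted at the origin on the work surface. World frame = base frame: x ahead of the robot, y to its left, z up, the work surface at z = 0. Lengths are in m, angles in rad, forces in N, time in s.
With the tool pointing down it reaches from about 0.4 to 0.75 m from the base axis. Payload 19.5 kg.
Tool frame: the origin (TCP) lies on the centre line of the jaws, within the pads' length; the fingertips stand 25 mm ahead of it and the grasp point (between the pads) lies 6 mm ahead of it (robot.tcp_to_tips is the distance from the TCP to the fingertips, in m); z points along the fingers, y is the direction in which the jaws open and shut (so a half turn about z gives the same grasp; the last joint's range is limited). The gripper opens to 85 mm and grips with 20 to 120 N. Pads are 22 mm wide; open, the fingers measure 114 mm over their backs; the gripper's body (76 mm by 85 mm) begins 54 mm behind the grasp point. The pads swing forward as they close: fully open they stand 13 mm farther back than shut.
Start: joints at [-1.156, 0.707, -0.028, 1.485, 0.022, 0.951, -0.075], TCP at [0.254, 0.516, 0.256] pointing down, gripper open.
Joint ranges: [-2.71, 2.71], [-0.32, 2.16], [-1.57, 1.52], [0, 2.45], [-1.46, 4.6], [0, 2.02], [-2.83, 2.83]. Speed limits (rad/s): [1.89, 1.89, 2.57, 2.57, 3.01, 3.01, 3.01].

INTERFACE

Orientations are given as a rotation vector (axis times angle).
In Python, from station import robot gives the robot as it stands. The module is installed in compiled form; this text tells all that it offers.
- The arm moves only by the tool servo_tool, never from a script. Its argument "steps" is a list of rows, each an object of numbers: "dx", "dy", "dz": the shift along the tool's x, y, z in cm; "rx", "ry", "rz": the turn, a rotation vector about the tool's x, y, z in degrees; "gripper": the closure in counts, from 0 (fully open) to 255 (shut). A call has 1 to 12 rows; each row shifts and turns the pose as measured when the row begins, along the tool's axes as they then stand; what a row does not reach is not made up. A row lasts 1/10 s, in which the tool goes at most 50 mm and 8.59 degrees, less where a joint would pass 70% of its speed; a pose out of reach is approached as far as the arm can. A call with a gripper value outside its range is refused whole. The fingers move at their own pace and stop on an object; "squeeze" is the grip in N (left out, the last holds). Time passes only in rows, so rows that do not move let the fingers close. It gives the time, the measured TCP pose, the force and the opening at its end, in the units of the state.
- robot.observe(): the state, without advancing time (a new reading comes with each control period).
- robot.grab_frame(name): name is "scene" or "top" or "wrist"; returns a dict with "color" (480x640x3 uint8, red, green, blue), "fovy" (degrees; the focal length in pixels is half the picture's height over the tangent of half this angle, whatever the lens; pixels are square), "cx", "cy" (the principal point, pixels), "T" (4x4, takes a point from camera to world coordinates). Camera axes: x right, y up, looking along -z (the intrinsics and any distortion apply to the point x, -y, -z); pixel columns grow to the right and rows downward; lengths in m; the calibration is good to about 2 mm. The wrist camera is an equidistant fisheye: a pixel r from the principal point sees the ray r / f radians off the axis. A picture is of the moment at which its call begins. There is no depth.
- robot.sign_off(): hands the job in, once; it reports no verdict.
The state is a dict: "time": time; "joints": joint angles; "qd": joint speeds; "tau": joint torques, N m; "position": TCP position; "tcp_rot": TCP orientation; "ft_force": force on the tool from outside, world axes, zero at the start; "wrist_torque": the same for the moment, N m; "finger_gap": finger opening in m.
Only numpy, scipy, OpenCV 4.12 (cv2) and the standard library are available. Lean on these libraries where they do the work, as an engineer would, in place of code of your own. Each camera call takes 0.05 s, during which the arm holds its last target.

TASK

Take the square T-key out of its wooden rest, put it in the recessed square socket of the green clamping fixture and press it gently until its collar is fully home. Then turn it clockwise (seen from above) until the cam comes up firm against its stop, without forcing it past, and let go, leaving the key standing fully home in the socket. Never force anything against the fixture, keep the key upright throughout, and leave the oil bottle, the file and the blue tray where they are.

Things in the scene. Friction and masses are not known exactly. Their poses are not given: they have to be found in the camera images.
- key_grip (a point): centre of the red grip block of the loose upright T-key (0.25 kg): 30 mm along x, 16 across y (pinch these faces from above), 34 high. A 9 mm cross-bar, 90 mm long, runs along x, 6 mm above the point. Below the block: neck 14 mm thick, 20 high; collar 32 mm wide, 5 thick, underside 42 mm below the point; square shank, bottom 66 mm below it. Starts upright in the rest, collar on its top.
- key_tip (a point): centre of the bottom end of the key's square shank, which is 14 x 14 mm, sides along the key's x and y, z up, 24 mm long below the collar.
- rest: wooden rest block, fixed, 90 x 80 x 34 mm, origin at the centre of its underside; a round 27 mm hole in its top holds the key's shank.
- fixture: green steel clamping fixture, fixed, origin on the bench under the cam's axis. Its cam block reaches 50 mm either way along x and 55 mm along y, top 58 mm high, with a round bore 47 mm wide holding the cam. Over about 25 N of pressing is forcing it. From x = 55 to 149 mm stand jaws and a workpiece, at most 74 mm high.
- socket (a point): centre of the mouth of the steel square socket, 55 mm above the bench, 3 mm below the block's top; z up, x and y along its sides, turning with cam and drive. 15 mm square, 27 deep, sharp-edged; the key fits in any of four quarter turns with about 0.07 rad of play. Fully home, the collar lies on the mouth and the tip is 24 mm below it. Readings may be too coarse to enter: feel for it.
- cam (a joint): angle in rad of the brass ring cam (45 mm wide, red mark) around the socket; grows turning clockwise seen from above; starts at 0 to 0.35; at 0 socket and fixture axes are parallel. Friction about 0.12 N m, stays where it is left. At 1.35 it meets a hard stop; turning on then only winds up the drive.
- drive (a joint): wind-up in rad of the sprung steel drive (28 mm square boss with the socket) against the cam that carries it, clockwise positive: 1 rad per 10 N m of torque on the key, 0 when let go, about 0.012 while the cam turns freely. Firm against the stop is 0.04 to 0.08 (0.4 to 0.8 N m); above 0.11 (1.1 N m) the stop is forced. The torque can also be felt at the wrist.
- oil: yellow oil bottle, loose bystander, 48 mm in diameter, 100 mm tall, origin at the centre of its underside.
- file: hand file, loose bystander, lying flat along its x, 220 mm long, 24 wide, 20 high, wooden handle to -x, origin near its middle, on the bench.
- tray: blue open parts tray, loose bystander, 110 x 80 x 30 mm, origin at the centre of its underside.
There are look-alikes about, which are no part of the job. There is more than one size of the fixture; the job needs the middle-sized.

How it is judged:
On the way, in this order (a step that is already met when the one before it is completed fails the run):
1. the key stands fully home in the socket (z of key_tip in the frame of socket below -0.022 m and horizontal distance between key_tip and socket below 0.003 m and angle between key_tip's own z axis and vertical below 0.07 rad), for 0.2 s.
2. the cam is turned clockwise firmly against its stop (all of step 1 and value of joint cam above 1.29 rad and value of joint drive above 0.03 rad), for 0.1 s.
At the end, for the whole second after the job is handed in: The key is released and stands in the socket, its tip at least 22 mm below the mouth, within 3 mm of the axis and within 0.07 rad of upright; the cam is past 1.29 rad (stop at 1.35) (all of step 1 and value of joint cam above 1.29 rad and contact force between the fingers and anything else below 0.5 N); the robot touches nothing.
It fails at once if the cam is over-tightened: sprung drive wound past 0.11 rad (1.1 N m) (value of joint drive above 0.11 rad).
It fails at once if the key is forced against the fixture: over 30 N before it is fully home, or over 70 N in all (pressing and turning) once home but short of the stop ((contact force between key and fixture above 30 N and z of key_tip in the frame of socket above -0.022 m) or (contact force between key and fixture above 70 N and value of joint cam below 1.25 rad)).
It fails at once if the gripper is forced against the fixture with more than 20 N (contact force between the arm and fixture above 20 N).
It fails at once if the key is tipped by more than 0.5 rad (angle between key_tip's own z axis and vertical above 0.5 rad).
It fails at once if the oil bottle, file or tray is moved by more than 15 mm, or the bottle tipped (distance of any of oil, file, tray from where it was at the start of the episode above 0.015 m or angle between oil's own z axis and vertical above 0.3 rad).
It also fails if it takes over 72 s, if anything falls off the work surface, if the arm or the gripper's body presses on something with over 40 N, if the wrist force passes 120 N, or if a joint passes its speed limit or range.

## Working session

There is one attempt and no reset: what is moved stays moved. The work goes in short steps, Python scripts to look and compute and a tool call to move; the robot and the scene stay as the last step left them, time stands still between calls to the robot, and variables do not carry over. Pictures are saved under pics/ and viewed, and the job is handed in when it is done.

Besides the shell and the picture viewer there is one more tool, called after "Call:" by a JSON object that holds its "api" and its "payload", one argument or row to a line. servo_tool: Moves the arm, as the interface text tells. Its arguments: {"type":"object","properties":{"steps":{"type":"array","items":{"type":"object","properties":{"dx":{"type":"number"},"dy":{"type":"number"},"dz":{"type":"number"},"rx":{"type":"number"},"ry":{"type":"number"},"rz":{"type":"number"},"gripper":{"type":"number"}}}},"squeeze":{"type":"number"}},"required":["steps"]}

```bash
mkdir -p pics; cat > h.py <<'E'
import numpy as np, cv2
from station import robot
from scipy.spatial.transform import Rotation as R
def grab(n,f=None):
    g=robot.grab_frame(n)
    if f: cv2.imwrite('pics/'+f,g['color'][:,:,::-1])
    return g
def px2w(g,u,v,z,fish=False):
    f=240/np.tan(np.radians(g['fovy'])/2)
    a=(u-g['cx'])/f; b=(v-g['cy'])/f
    if fish:
        r=np.hypot(a,b); s=np.tan(r)/r if r>0 else 1; a*=s;b*=s
    T=np.array(g['T']); d=T[:3,:3]@np.array([a,-b,-1]); o=T[:3,3]
    t=(z-o[2])/d[2]; return o+t*d
def w2px(g,p,fish=False):
    f=240/np.tan(np.radians(g['fovy'])/2)
    T=np.array(g['T']); q=T[:3,:3].T@(np.array(p)-T[:3,3]); a=q[0]/-q[2]; b=-q[1]/-q[2]
    if fish:
        r=np.hypot(a,b); s=np.arctan(r)/r if r>0 else 1; a*=s;b*=s
    return g['cx']+f*a,g['cy']+f*b
def st():
    s=robot.observe(); M=R.from_rotvec(s['tcp_rot']).as_matrix()
    print('t',round(s['time'],2),'p',np.round(s['position'],4),'x',np.round(M[:,0],3),'y',np.round(M[:,1],3),'z',np.round(M[:,2],3),'F',np.round(s['ft_force'],1),'T',np.round(s['wrist_torque'],2),'gap',round(s['finger_gap'],4)); return s,M
E
python3 - <<'E'
from h import *
for n in ['scene','top','wrist']:
    g=grab(n,n+'0.png'); print(n,g['fovy'],g['cx'],g['cy'],np.round(g['T'],3).tolist())
st()
E
```

```text
scene 42.14745716570213 314.5939362348362 244.95133771147292 [[-0.595, -0.689, 0.415, 1.068], [0.804, -0.507, 0.31, 0.453], [-0.003, 0.518, 0.855, 1.162], [0.0, 0.0, 0.0, 1.0]]
top 51.73383926152785 323.06805237860334 239.92206303494663 [[0.009, 0.983, -0.183, 0.355], [-1.0, 0.01, 0.004, 0.058], [0.005, 0.183, 0.983, 0.998], [0.0, 0.0, 0.0, 1.0]]
wrist 65.70646984690485 320.9894919973577 239.1596992194053 [[0.441, -0.849, -0.291, 0.178], [0.898, 0.416, 0.144, 0.552], [-0.001, -0.324, 0.946, 0.375], [0.0, 0.0, 0.0, 1.0]]
t 0.15 p [0.2535 0.5159 0.256 ] x [-0.897  0.441 -0.   ] y [ 0.441  0.897 -0.001] z [-0.    -0.001 -1.   ] F [-0.4  1.3 -0.1] T [ 0.04  0.04 -0.01] gap 0.0854
```

View pics/scene0.png

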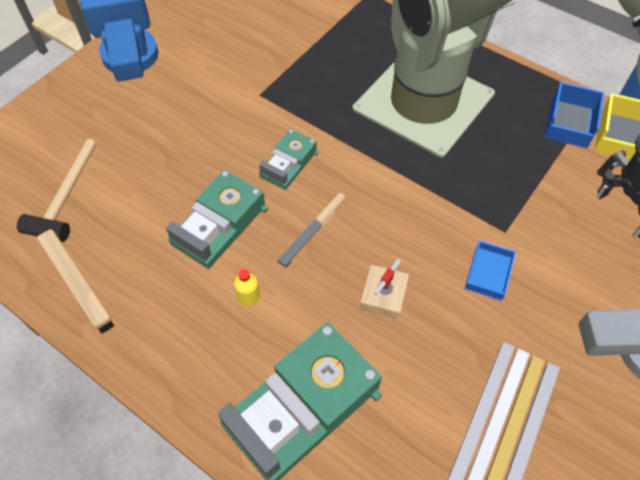

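View pics/top0.png

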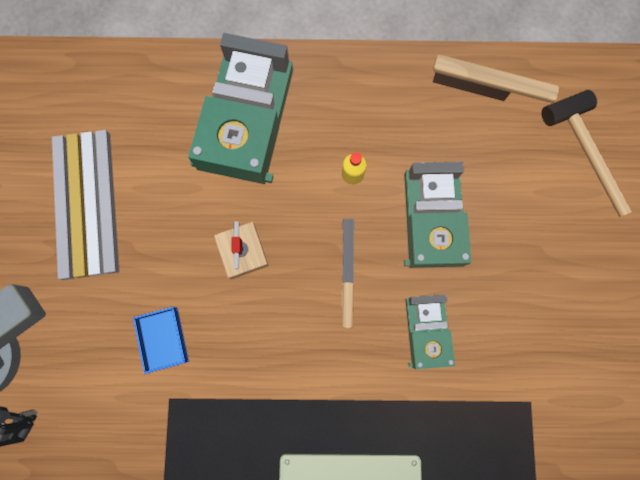

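View pics/wrist0.png

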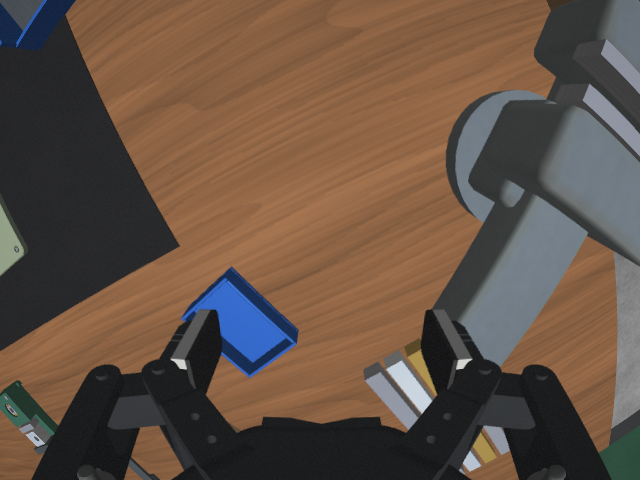

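Look-alikes in the top view: fixtures at (233,134) large, (440,238) middle and (433,349) small. There is only one T-key, at (237,245). I choose the middle fixture and check it in crops.

```bash
python3 - <<'E'
from h import *
g=grab('top'); s=grab('scene')
im=g['color'][:,:,::-1]; a=cv2.resize(im[195:275,395:485],None,fx=8.8,fy=7.5*1.0 if 0 else 8.8,interpolation=cv2.INTER_CUBIC)[:600]
b=cv2.resize(im[210:285,205:280],(600,600),interpolation=cv2.INTER_CUBIC)
cv2.imwrite('pics/c1.png',a);cv2.imwrite('pics/c2.png',b)
si=s['color'][:,:,::-1]
cv2.imwrite('pics/c3.png',cv2.resize(si[165:240,190:270],None,fx=8,fy=8,interpolation=cv2.INTER_CUBIC))
cv2.imwrite('pics/c4.png',cv2.resize(si[245:320,350:430],None,fx=8,fy=8,interpolation=cv2.INTER_CUBIC))
# cam block width per fixture top
for n,(u0,v0),(u1,v1) in [('mid',(409,213),(468,209)),('mid2',(408,267),(470,264)),('small',(413,368),(454,366)),('large',(193,170),(265,180))]:
    print(n,np.linalg.norm(px2w(g,u0,v0,.058)-px2w(g,u1,v1,.058)))
print('key',px2w(g,237,245,.051),'sock',px2w(g,441,238,.055))
for n,u,v in [('oil',354,175),('file',348,275),('tray',161,340)]: print(n,px2w(g,u,v,0.01))
E
```

```text
mid 0.11619380451592749
mid2 0.11936329427778668
small 0.07602591022539454
large 0.14448130567644255
key [0.51954796 0.22160023 0.051     ] sock [ 0.53652905 -0.17442186  0.055     ]
oil [ 0.67699273 -0.00873771  0.01      ]
file [0.46779339 0.00383161 0.01      ]
tray [0.3368058  0.36940315 0.01      ]
```

View pics/c1.png

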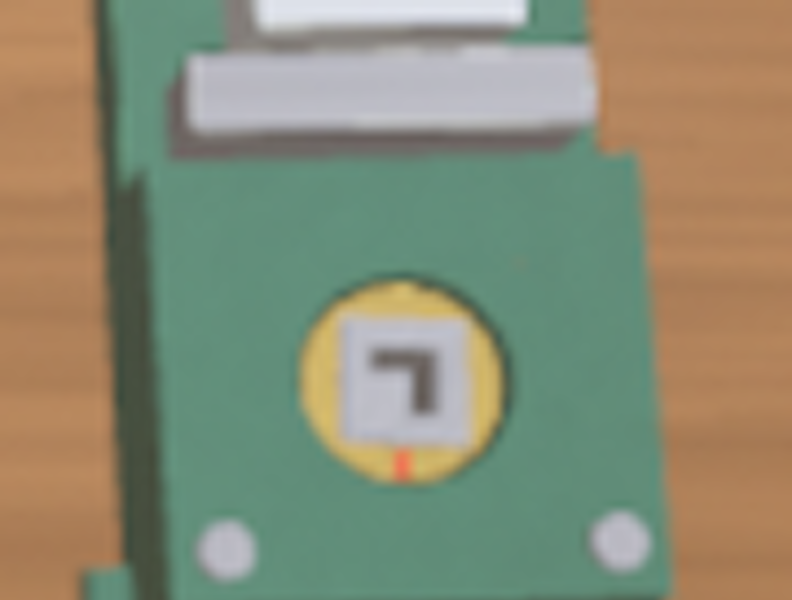

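View pics/c2.png

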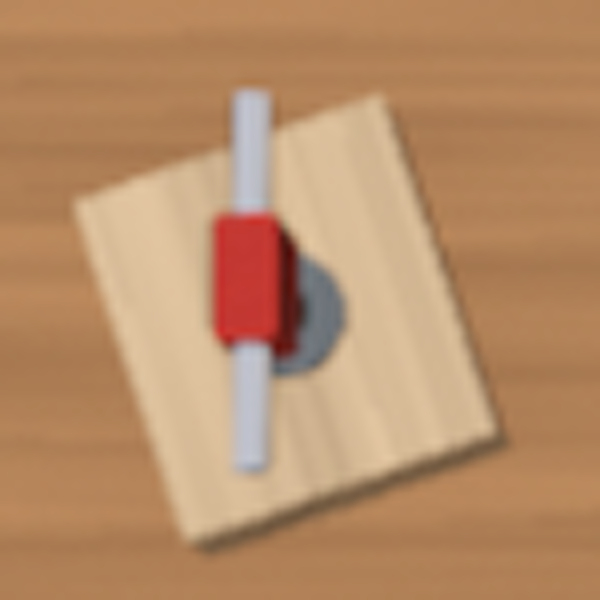

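View pics/c3.png

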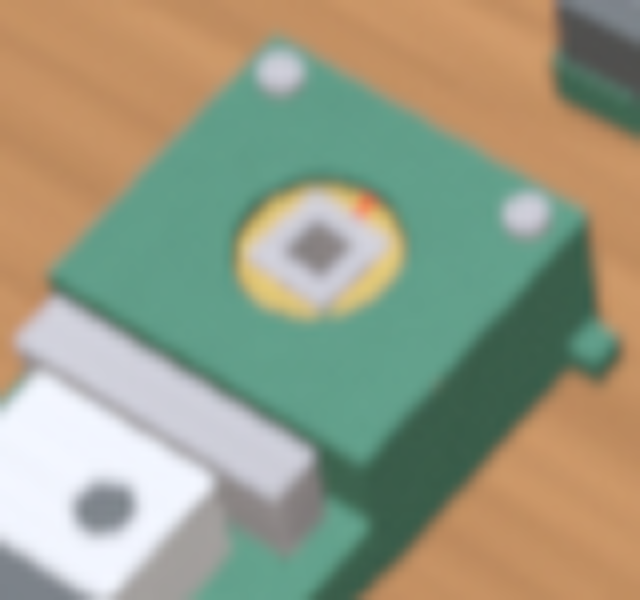

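View pics/c4.png

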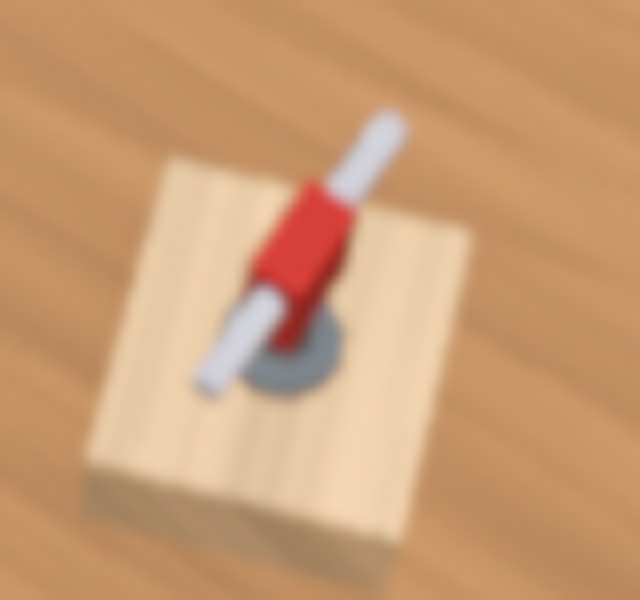

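```bash
python3 - <<'E'
from h import *
g=grab('top')
c1=lambda u,v:(395+(u+.5)/8.8-.5,195+(v+.5)/8.8-.5)
c2=lambda u,v:(205+(u+.5)/8-.5,210+(v+.5)/8-.5)
P=lambda c,z:px2w(g,*c,z)
def ang(a,b): d=b-a; return np.degrees(np.arctan2(d[1],d[0])),np.linalg.norm(d)
print('cam centre',P(c1(403,381),.055))
sq=[P(c1(*q),.055) for q in [(340,318),(468,318),(472,443),(342,447)]]
print('boss',np.mean(sq,0),[ang(sq[i],sq[(i+1)%4]) for i in range(4)])
# block top corners
bl=[P(c1(*q),.058) for q in [(145,175),(638,155),(672,590),(172,600)]]
print([ang(bl[i],bl[(i+1)%4]) for i in range(3)])
print('screws',ang(P(c1(621,541),.06),P(c1(228,549),.06)))
print('mark',ang(P(c1(403,381),.055),P(c1(403,467),.055)))
print('grip',P(c2(247,277),.093)); a=P(c2(250,470),.082);b=P(c2(252,92),.082);print('bar',(a+b)/2,ang(a,b))
print('hole', P(c2(290,312),.036))
E
```

```text
cam centre [ 0.53680883 -0.17317216  0.055     ]
boss [ 0.53674067 -0.17372302  0.055     ] [(np.float64(-89.43001219033947), np.float64(0.028369056688009642)), (np.float64(179.66608279635284), np.float64(0.028095568026152477)), (np.float64(92.34517696397614), np.float64(0.028709941122908804)), (np.float64(-0.9525743427162487), np.float64(0.028991682424717596))]
[(np.float64(-87.03965605355947), np.float64(0.10993083127324563)), (np.float64(-178.17895947582994), np.float64(0.0975696784691085)), (np.float64(91.70344001968964), np.float64(0.10929169676590417))]
screws (np.float64(91.72995940385545), np.float64(0.08590588838744083))
mark (np.float64(178.02554664551872), np.float64(0.019272938410908342))
grip [0.51375835 0.21730819 0.093     ]
bar [0.51514078 0.21828015 0.082     ] (np.float64(2.0509299885464345), np.float64(0.0901329401724441))
hole [0.51510492 0.21639899 0.036     ]
```

Call:
{"api": "servo_tool", "payload": {
  "steps": [
    {"dx": -4.5,"dy": -1.9},
    {"dx": -4.5,"dy": -1.9},
    {"dx": -4.5,"dy": -1.9},
    {"dx": -4.5,"dy": -1.9},
    {"dx": -4.5,"dy": -1.9},
    {"dx": -4.5,"dy": -1.9},
    {"dx": -4.5,"dy": -1.9},
    {"dx": -4.5,"dy": -1.9},
    {"rz": -7},
    {"rz": -7},
    {"rz": -7},
    {"rz": -7}
  ]
}}

```text
invalid input at $.steps[0]: expected keys dx, dy, dz, rx, ry, rz, gripper
```

```bash
python3 - <<'E'
from h import *
s,M=st();print(np.round(s['joints'],2))
g=grab('wrist','w1.png')
p=np.array(s['position'])
for n,q in [('grip',(.5145,.218,.093)),('e1',(.5595,.2195,.082)),('e2',(.4695,.2165,.082))]: print(n,w2px(g,q,True))
E
```

```text
t 0.3 p [0.2536 0.516  0.2561] x [-0.897  0.441 -0.   ] y [ 0.441  0.897 -0.   ] z [-0. -0. -1.] F [-0.2  0.7  0.2] T [-0.02  0.05  0.03] gap 0.0852
[-1.16  0.71 -0.03  1.48  0.02  0.95 -0.08]
grip (np.float64(209.06968486256864), np.float64(484.5526926035035))
e1 (np.float64(230.0241027261166), np.float64(494.5497395756761))
e2 (np.float64(189.97837910393878), np.float64(460.1587179111041))
```

View pics/w1.png

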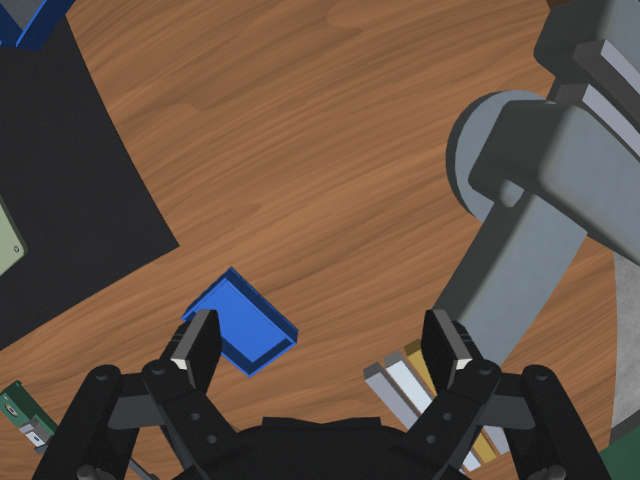

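Call:
{"api": "servo_tool", "payload": {
  "steps": [
    {"dx": -4.5,"dy": -1.9,"dz": 0,"rx": 0,"ry": 0,"rz": 0,"gripper": 0},
    {"dx": -4.5,"dy": -1.9,"dz": 0,"rx": 0,"ry": 0,"rz": 0,"gripper": 0},
    {"dx": -4.5,"dy": -1.9,"dz": 0,"rx": 0,"ry": 0,"rz": 0,"gripper": 0},
    {"dx": -4.5,"dy": -1.9,"dz": 0,"rx": 0,"ry": 0,"rz": 0,"gripper": 0},
    {"dx": -4.5,"dy": -1.9,"dz": 0,"rx": 0,"ry": 0,"rz": 0,"gripper": 0},
    {"dx": -4.5,"dy": -1.9,"dz": 0,"rx": 0,"ry": 0,"rz": 0,"gripper": 0},
    {"dx": -4.5,"dy": -1.9,"dz": 0,"rx": 0,"ry": 0,"rz": 0,"gripper": 0},
    {"dx": -4.5,"dy": -1.9,"dz": 0,"rx": 0,"ry": 0,"rz": 0,"gripper": 0},
    {"dx": 0,"dy": 0,"dz": 0,"rx": 0,"ry": 0,"rz": -7,"gripper": 0},
    {"dx": 0,"dy": 0,"dz": 0,"rx": 0,"ry": 0,"rz": -7,"gripper": 0},
    {"dx": 0,"dy": 0,"dz": 0,"rx": 0,"ry": 0,"rz": -7,"gripper": 0},
    {"dx": 0,"dy": 0,"dz": 0,"rx": 0,"ry": 0,"rz": -7,"gripper": 0}
  ]
}}

```text
time: 1.55
position: [0.5173, 0.2105, 0.2544]
tcp_rot: [0.075, -3.141, 0.001]
ft_force: [-0.3, 0.0, -0.0]
finger_gap: 0.0853
```

```bash
python3 - <<'E'
from h import *
s,M=st();print(np.round(s['joints'],2))
g=grab('wrist','w2.png')
p=np.array(s['position'])
for n,q in [('grip',(.5145,.218,.093)),('e1',(.5595,.2195,.082)),('e2',(.4695,.2165,.082))]: print(n,w2px(g,q,True))
d=np.array([.5145,.218,.0])-p; print('need cm in tool',100*(M.T@d))
E
```

```text
t 1.55 p [0.5173 0.2105 0.2544] x [-0.999 -0.048  0.   ] y [-0.048  0.999 -0.001] z [-0.    -0.001 -1.   ] F [-0.3  0.  -0. ] T [ 0.02  0.03 -0.01] gap 0.0853
[-0.32  0.69 -0.24  1.55  0.19  0.93  0.99]
grip (np.float64(331.37974537101485), np.float64(221.3924514685275))
e1 (np.float64(329.7662345016652), np.float64(268.46571577827075))
e2 (np.float64(332.2597906868025), np.float64(162.62584883749312))
need cm in tool [ 0.24337546  0.78463205 25.44133162]
```

View pics/w2.png

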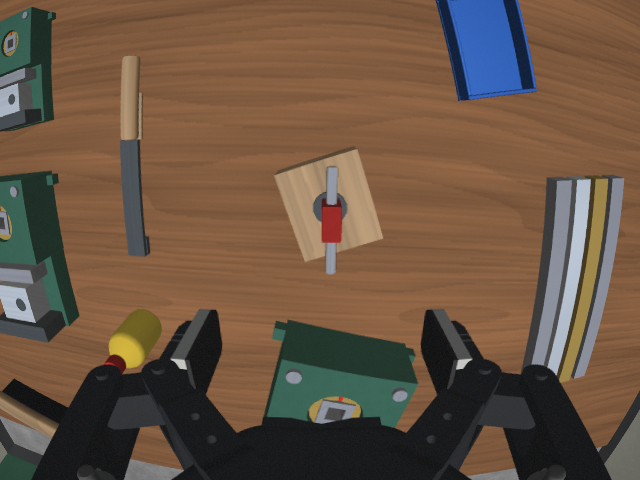

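```bash
python3 - <<'E'
import cv2
im=cv2.imread('pics/w2.png'); cv2.imwrite('pics/w2c.png',cv2.resize(im[150:290,265:395],None,fx=4.2,fy=4.2,interpolation=cv2.INTER_CUBIC))
E
```

```text
(no output)
```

View pics/w2c.png

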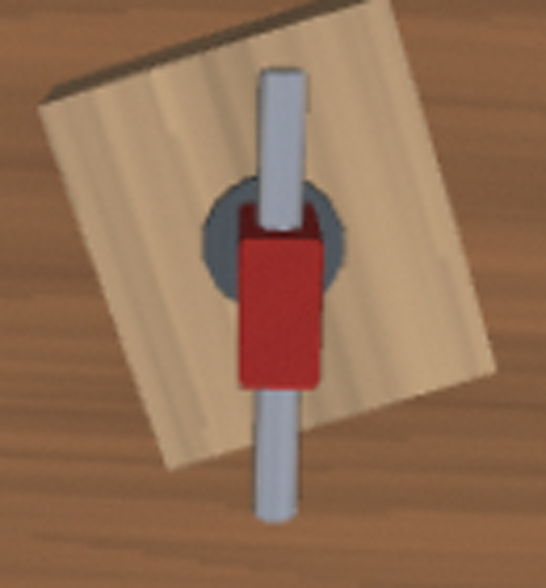

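```bash
python3 - <<'E'
from h import *
s,M=st(); g=robot.grab_frame('wrist'); p=np.array(s['position'])
c=px2w(g,331.7,224.3,.093,True); a=px2w(g,332.4,166.7,.084,True); b=px2w(g,330.5,273.3,.081,True)
print(c,(a+b)/2,a,b,np.degrees(np.arctan2((b-a)[1],(b-a)[0])),np.linalg.norm(b-a))
for q in (c,(a+b)/2): print(100*M.T@(q-p))
E
```

```text
t 1.6 p [0.5174 0.2103 0.2544] x [-0.998 -0.056  0.   ] y [-0.056  0.998 -0.001] z [ 0.    -0.001 -1.   ] F [ 0.6 -0.3  1. ] T [-0.01 -0.02  0.01] gap 0.0852
[0.51686983 0.21817722 0.093     ] [0.51845728 0.21837657 0.0825    ] [0.47249244 0.21614584 0.084     ] [0.56442211 0.22060729 0.081     ] 2.778450112929961 0.09208674476094855
[7.52801213e-03 8.04291700e-01 1.61390121e+01]
[-0.15210338  0.81633611 17.18899776]
```

Call:
{"api": "servo_tool", "payload": {
  "steps": [
    {"dx": 0.1,"dy": 0.8,"dz": 0,"rx": 0,"ry": 0,"rz": 0.6,"gripper": 0},
    {"dx": 0,"dy": 0,"dz": 4,"rx": 0,"ry": 0,"rz": 0,"gripper": 0},
    {"dx": 0,"dy": 0,"dz": 4,"rx": 0,"ry": 0,"rz": 0,"gripper": 0},
    {"dx": 0,"dy": 0,"dz": 3.5,"rx": 0,"ry": 0,"rz": 0,"gripper": 0},
    {"dx": 0,"dy": 0,"dz": 0,"rx": 0,"ry": 0,"rz": 0,"gripper": 0}
  ]
}}

```text
time: 2.15
position: [0.516, 0.2219, 0.1371]
tcp_rot: [-0.023, 3.138, 0.002]
ft_force: [-0.2, 0.5, 1.3]
finger_gap: 0.0854
```

```bash
python3 - <<'E'
from h import *
s,M=st()
g=grab('wrist','w3.png')
E
```

```text
t 2.15 p [0.516  0.2219 0.1371] x [-1.    -0.015 -0.003] y [-0.015  1.     0.001] z [ 0.003  0.001 -1.   ] F [-0.2  0.5  1.3] T [0.   0.01 0.02] gap 0.0854
```

View pics/w3.png

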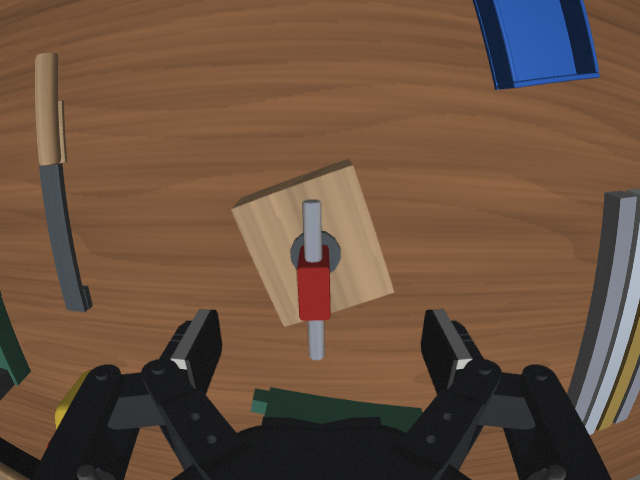

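```bash
python3 - <<'E'
from h import *
g=robot.grab_frame('wrist')
for i in range(4): s,M=st()
p=np.array(s['position'])
im=cv2.imread('pics/w3.png'); cv2.imwrite('pics/w3c.png',cv2.resize(im[190:370,250:380],None,fx=3.3,fy=3.3,interpolation=cv2.INTER_CUBIC))
E
```

```text
t 2.25 p [0.5176 0.2226 0.141 ] x [-1.    -0.016 -0.008] y [-0.016  1.     0.004] z [ 0.008  0.004 -1.   ] F [ 0.  -0.8  0.6] T [-0.02  0.04 -0.  ] gap 0.0852
t 2.25 p [0.5176 0.2226 0.141 ] x [-1.    -0.016 -0.008] y [-0.016  1.     0.004] z [ 0.008  0.004 -1.   ] F [ 0.  -0.8  0.6] T [-0.02  0.04 -0.  ] gap 0.0852
t 2.25 p [0.5176 0.2226 0.141 ] x [-1.    -0.016 -0.008] y [-0.016  1.     0.004] z [ 0.008  0.004 -1.   ] F [ 0.  -0.8  0.6] T [-0.02  0.04 -0.  ] gap 0.0852
t 2.25 p [0.5176 0.2226 0.141 ] x [-1.    -0.016 -0.008] y [-0.016  1.     0.004] z [ 0.008  0.004 -1.   ] F [ 0.  -0.8  0.6] T [-0.02  0.04 -0.  ] gap 0.0852
```

View pics/w3c.png

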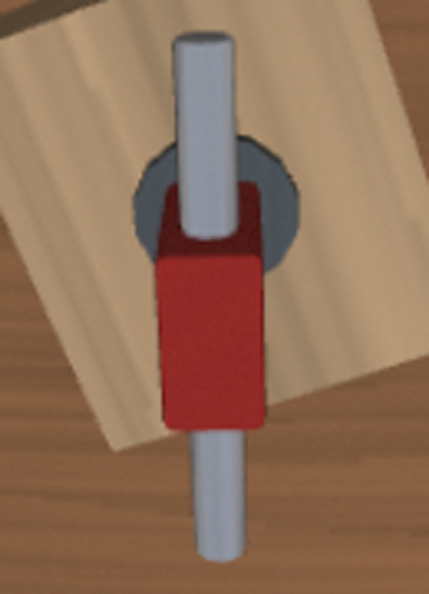

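Call:
{"api": "servo_tool", "payload": {
  "steps": [
    {"dx": 0,"dy": -0.4,"dz": 0,"rx": 0,"ry": 0,"rz": -1.5,"gripper": 0},
    {"dx": 0,"dy": 0,"dz": 0,"rx": 0,"ry": 0,"rz": 0,"gripper": 0}
  ]
}}

```text
time: 2.45
position: [0.5187, 0.2191, 0.1444]
tcp_rot: [-0.067, 3.129, 0.008]
ft_force: [0.4, -0.2, 0.4]
finger_gap: 0.0855
```

```bash
cat >> h.py <<'E'
def redface(g):
    im=g['color'].astype(int); hsv=cv2.cvtColor(g['color'],cv2.COLOR_RGB2HSV)
    m=((im[:,:,0]>125)&(im[:,:,1]<70)&(im[:,:,2]<70)).astype(np.uint8)
    n,l,stt,c=cv2.connectedComponentsWithStats(m)
    return [(stt[i].tolist(),c[i].round(1).tolist()) for i in range(1,n) if stt[i,4]>150]
E
python3 - <<'E'
from h import *
st(); g=grab('wrist','w4.png'); s,M=st(); p=np.array(s['position'])
for b,c in redface(g):
    print(b,c); q=px2w(g,*c,.093,True); print(q,100*M.T@(q-p))
E
```

```text
t 2.45 p [0.5187 0.2191 0.1444] x [-0.999 -0.043 -0.012] y [-0.043  0.999  0.005] z [ 0.012  0.005 -1.   ] F [ 0.4 -0.2  0.4] T [-0.03  0.02  0.  ] gap 0.0855
t 2.5 p [0.5188 0.2195 0.1445] x [-0.999 -0.042 -0.013] y [-0.042  0.999  0.005] z [ 0.012  0.006 -1.   ] F [-0.3 -0.3  0.7] T [ 0.08 -0.01  0.02] gap 0.0857
[304, 256, 32, 53, 1562] [319.4, 281.1]
[0.51653201 0.218012   0.093     ] [ 0.29802799 -0.16264326  5.14417636]
```

Call:
{"api": "servo_tool", "payload": {
  "steps": [
    {"dx": 0.25,"dy": -0.15,"dz": 1.5,"rx": 0.3,"ry": 0.7,"rz": 0,"gripper": 0},
    {"dx": 0,"dy": 0,"dz": 1.5,"rx": 0,"ry": 0,"rz": 0,"gripper": 0},
    {"dx": 0,"dy": 0,"dz": 1,"rx": 0,"ry": 0,"rz": 0,"gripper": 0}
  ]
}}

```text
time: 2.8
position: [0.5177, 0.2181, 0.1051]
tcp_rot: [-0.063, 3.137, 0.002]
ft_force: [0.4, 0.8, -0.5]
finger_gap: 0.0853
```

```bash
cat >> h.py <<'E'
def need(x,y,z,yaw=None):
    s,M=st(); d=100*M.T@(np.array([x,y,z])-np.array(s['position']))
    cy=np.degrees(np.arctan2(M[1,0],M[0,0]))%360
    print('need cm',np.round(d,2),'rx',round(57.3*M[2,1],2),'ry',round(-57.3*M[2,0],2),'yaw',round(cy,2), 'rz',None if yaw is None else round((cy-yaw+180)%360-180,2))
E
python3 - <<'E'
from h import *
need(.5165,.218,.085,182.5)
E
```

```text
t 2.8 p [0.5177 0.2181 0.1051] x [-0.999 -0.04  -0.004] y [-0.04   0.999  0.001] z [ 0.004  0.001 -1.   ] F [ 0.4  0.8 -0.5] T [0.06 0.02 0.01] gap 0.0853
need cm [ 0.12 -0.01  2.01] rx 0.07 ry 0.21 yaw 182.31 rz -0.19
```

Now descend and close gently.

Call:
{"api": "servo_tool", "payload": {
  "steps": [
    {"dx": 0.1,"dy": 0,"dz": 1,"rx": 0,"ry": 0.2,"rz": 0,"gripper": 0},
    {"dx": 0,"dy": 0,"dz": 0.8,"rx": 0,"ry": 0,"rz": 0,"gripper": 0},
    {"dx": 0,"dy": 0,"dz": 0,"rx": 0,"ry": 0,"rz": 0,"gripper": 60},
    {"dx": 0,"dy": 0,"dz": 0,"rx": 0,"ry": 0,"rz": 0,"gripper": 120}
  ],
  "squeeze": 50
}}

```text
time: 3.2
position: [0.516, 0.2178, 0.0843]
tcp_rot: [0.063, -3.139, -0.0]
ft_force: [0.1, 0.5, 0.4]
finger_gap: 0.0593
```

```bash
python3 - <<'E'
from h import *
need(.5165,.218,.085,182.5)
g=grab('wrist','w5.png')
for b,c in redface(g): print(b,c,px2w(g,*c,.093,True))
E
```

```text
t 3.2 p [0.516  0.2178 0.0843] x [-0.999 -0.04   0.002] y [-0.04   0.999  0.   ] z [-0.002  0.    -1.   ] F [0.1 0.5 0.4] T [-0.01 -0.01 -0.  ] gap 0.0593
need cm [-0.05  0.02 -0.07] rx 0.01 ry -0.14 yaw 182.29 rz -0.21
[301, 328, 44, 63, 2576] [322.3, 358.0] [0.51627095 0.21792757 0.093     ]
```

View pics/w5.png

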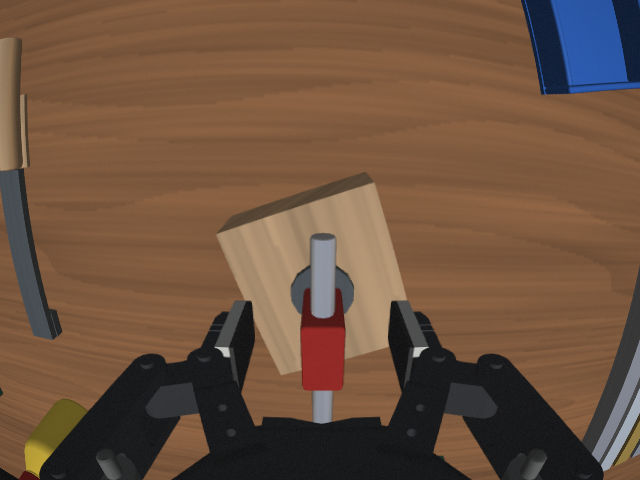

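Call:
{"api": "servo_tool", "payload": {
  "steps": [
    {"dx": 0,"dy": 0,"dz": 0,"rx": 0,"ry": 0,"rz": 0,"gripper": 170},
    {"dx": 0,"dy": 0,"dz": 0,"rx": 0,"ry": 0,"rz": 0,"gripper": 255},
    {"dx": 0,"dy": 0,"dz": 0,"rx": 0,"ry": 0,"rz": 0,"gripper": 255},
    {"dx": 0,"dy": 0,"dz": 0,"rx": 0,"ry": 0,"rz": 0,"gripper": 255}
  ],
  "squeeze": 80
}}

```text
time: 3.65
position: [0.5165, 0.2179, 0.0855]
tcp_rot: [0.062, -3.14, -0.001]
ft_force: [0.4, 0.7, -2.7]
finger_gap: 0.0153
```

```bash
python3 - <<'E'
from h import *
need(.5165,.218,.085,182.5)
E
```

```text
t 3.65 p [0.5165 0.2179 0.0855] x [-0.999 -0.04   0.001] y [-0.04   0.999  0.001] z [-0.001  0.001 -1.   ] F [ 0.4  0.7 -2.7] T [0.03 0.08 0.04] gap 0.0153
need cm [-0.    0.01  0.05] rx 0.04 ry -0.05 yaw 182.28 rz -0.22
```

Call:
{"api": "servo_tool", "payload": {
  "steps": [
    {"dx": 0,"dy": 0,"dz": -1,"rx": 0,"ry": 0,"rz": 0,"gripper": 255},
    {"dx": 0,"dy": 0,"dz": -2,"rx": 0,"ry": 0,"rz": 0,"gripper": 255},
    {"dx": 0,"dy": 0,"dz": -3,"rx": 0,"ry": 0,"rz": 0,"gripper": 255},
    {"dx": 0,"dy": 0,"dz": -3,"rx": 0,"ry": 0,"rz": 0,"gripper": 255},
    {"dx": 0,"dy": 0,"dz": -2,"rx": 0,"ry": 0,"rz": 0,"gripper": 255},
    {"dx": 0,"dy": 0,"dz": 0,"rx": 0,"ry": 0,"rz": 0,"gripper": 255}
  ]
}}

```text
time: 4.25
position: [0.5159, 0.2178, 0.2023]
tcp_rot: [0.063, -3.139, -0.001]
ft_force: [-0.2, 1.0, -2.7]
finger_gap: 0.0158
```

```bash
python3 - <<'E'
from h import *
need(.5368,-.1735,.18,182)
g=grab('scene','s2.png')
cv2.imwrite('pics/s2c.png',cv2.resize(g['color'][130:330,300:480,::-1],None,fx=3,fy=3))
E
```

```text
t 4.25 p [0.5159 0.2178 0.2023] x [-0.999 -0.04   0.002] y [-0.04   0.999  0.001] z [-0.002  0.001 -1.   ] F [-0.2  1.  -2.7] T [-0.02 -0.02 -0.02] gap 0.0158
need cm [ -0.52 -39.18   2.2 ] rx 0.04 ry -0.1 yaw 182.31 rz 0.31
```

View pics/s2c.png

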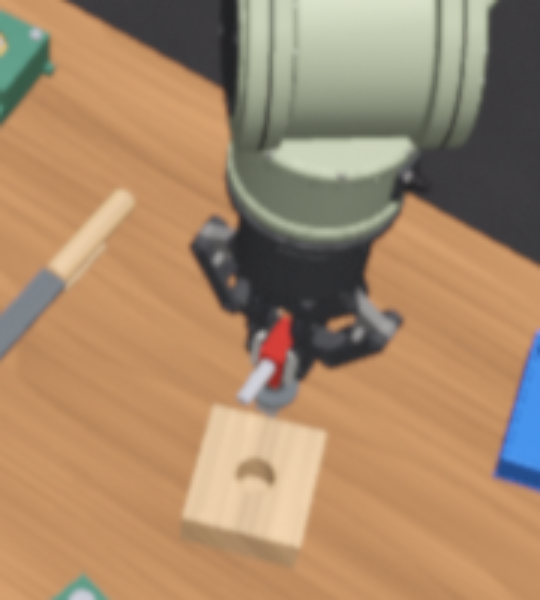

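Call:
{"api": "servo_tool", "payload": {
  "steps": [
    {"dx": -0.65,"dy": -2,"dz": 0,"rx": 0,"ry": 0,"rz": 0,"gripper": 255},
    {"dx": -0.65,"dy": -4,"dz": 0,"rx": 0,"ry": 0,"rz": 0,"gripper": 255},
    {"dx": -0.65,"dy": -4,"dz": 0,"rx": 0,"ry": 0,"rz": 0,"gripper": 255},
    {"dx": -0.65,"dy": -4,"dz": 0,"rx": 0,"ry": 0,"rz": 0,"gripper": 255},
    {"dx": -0.65,"dy": -4,"dz": 0,"rx": 0,"ry": 0,"rz": 0,"gripper": 255},
    {"dx": -0.65,"dy": -4,"dz": 0,"rx": 0,"ry": 0,"rz": 0,"gripper": 255},
    {"dx": -0.65,"dy": -4,"dz": 0,"rx": 0,"ry": 0,"rz": 0,"gripper": 255},
    {"dx": -0.65,"dy": -4,"dz": 0,"rx": 0,"ry": 0,"rz": 0,"gripper": 255},
    {"dx": -0.65,"dy": -4,"dz": 0,"rx": 0,"ry": 0,"rz": 0,"gripper": 255},
    {"dx": -0.65,"dy": -3.5,"dz": 0,"rx": 0,"ry": 0,"rz": 0,"gripper": 255},
    {"dx": 0,"dy": -2,"dz": 0,"rx": 0,"ry": 0,"rz": 0,"gripper": 255},
    {"dx": 0,"dy": 0,"dz": 0,"rx": 0,"ry": 0,"rz": 0,"gripper": 255}
  ]
}}

```text
time: 5.5
position: [0.5943, -0.1894, 0.1865]
tcp_rot: [0.07, -3.12, -0.003]
ft_force: [-0.4, 0.4, -3.4]
finger_gap: 0.0151
```

```bash
python3 - <<'E'
from h import *
need(.5368,-.1735,.18,182)
g=grab('wrist','w6.png'); s,M=st()
np.save('T6.npy',g['T'])
print(w2px(g,(.5368,-.1735,.055),True))
cv2.imwrite('pics/w6c.png',cv2.resize(g['color'][100:300,220:420,::-1],None,fx=3,fy=3,interpolation=cv2.INTER_CUBIC))
E
```

```text
t 5.5 p [ 0.5943 -0.1894  0.1865] x [-0.999 -0.045  0.021] y [-0.045  0.999  0.003] z [-0.021  0.002 -1.   ] F [-0.4  0.4 -3.4] T [-0.03 -0.05 -0.01] gap 0.0151
need cm [5.66 1.85 0.77] rx 0.15 ry -1.18 yaw 182.56 rz 0.56
t 5.55 p [ 0.5944 -0.1878  0.1864] x [-0.999 -0.046  0.021] y [-0.046  0.999  0.003] z [-0.021  0.003 -1.   ] F [-1.  -0.4 -3.2] T [ 0.    0.07 -0.  ] gap 0.0148
(np.float64(348.37472540408163), np.float64(160.41833943297658))
```

View pics/w6.png

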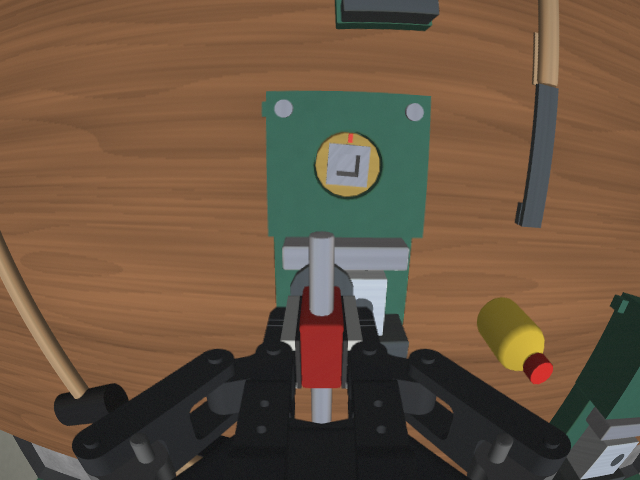

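Call:
{"api": "servo_tool", "payload": {
  "steps": [
    {"dx": 0,"dy": 1.4,"dz": 0,"rx": 0.1,"ry": -1.2,"rz": 0.4,"gripper": 255},
    {"dx": 0,"dy": 0,"dz": 0,"rx": 0,"ry": 0,"rz": 0,"gripper": 255}
  ]
}}

```text
time: 5.75
position: [0.5932, -0.1716, 0.1848]
tcp_rot: [0.063, -3.14, -0.006]
ft_force: [0.1, 0.3, -2.6]
finger_gap: 0.0149
```

```bash
python3 - <<'E'
from h import *
need(.5368,-.1735,.18,182)
g=grab('wrist','w7.png'); np.save('T7.npy',g['T']); g2=grab('wrist'); print(np.abs(np.array(g['T'])-g2['T']).max())
s,M=st()
cv2.imwrite('pics/w7c.png',cv2.resize(g['color'][110:230,270:420,::-1],None,fx=5,fy=5,interpolation=cv2.INTER_CUBIC))
E
```

```text
t 5.75 p [ 0.5932 -0.1716  0.1848] x [-0.999 -0.04   0.001] y [-0.04   0.999  0.004] z [-0.001  0.004 -1.   ] F [ 0.1  0.3 -2.6] T [ 0.07 -0.01 -0.04] gap 0.0149
need cm [5.65 0.04 0.49] rx 0.2 ry -0.07 yaw 182.29 rz 0.29
0.0010441039329374124
t 5.85 p [ 0.5933 -0.1736  0.185 ] x [-0.999 -0.039  0.002] y [-0.039  0.999  0.002] z [-0.002  0.002 -1.   ] F [-0.6 -1.2 -2. ] T [0.01 0.04 0.04] gap 0.0149
```

View pics/w7c.png

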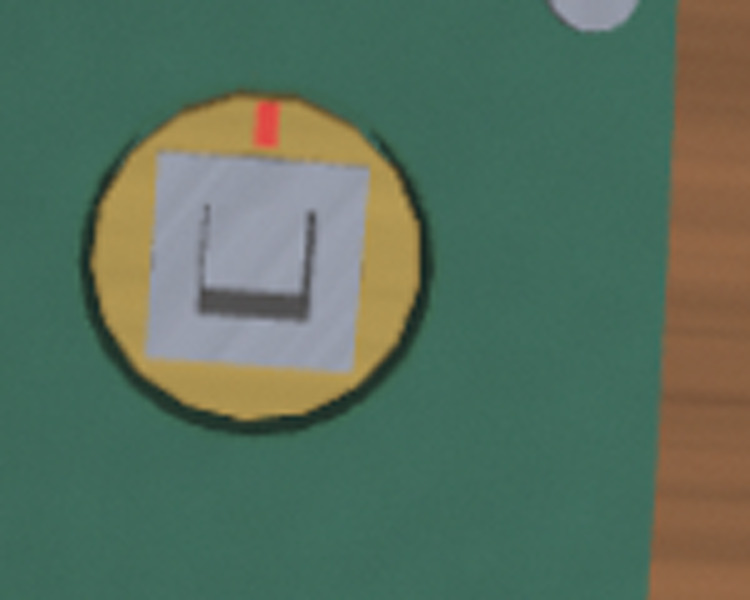

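View pics/w7.png

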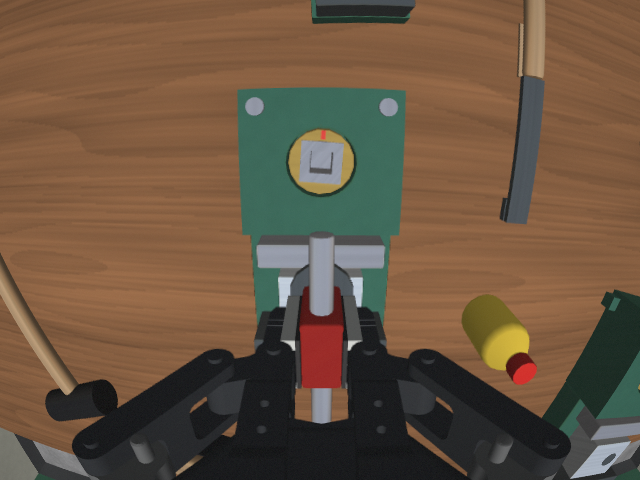

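```bash
python3 - <<'E'
from h import *
g=robot.grab_frame('wrist'); g['T']=np.load('T7.npy')
P=lambda u,v,z:px2w(g,270+(u+.5)/5-.5,110+(v+.5)/5-.5,z,True)
c=[P(*q,.055) for q in [(157,152),(369,169),(352,372),(146,357)]]
m=[P(*q,.055) for q in [(205,205),(315,212),(308,320),(197,313)]]
def ang(a,b): d=b-a; return round(np.degrees(np.arctan2(d[1],d[0])),1),round(np.linalg.norm(d),4)
for q in (c,m): print(np.mean(q,0),[ang(q[i],q[(i+1)%4]) for i in range(4)])
print('cam',P(257,258,.055))
print('edge',ang(P(675,30,.058),P(652,560,.058)))
im=cv2.imread('pics/w7.png')[:,:,::-1]; g['color']=im
print(redface(g))
cv2.imwrite('pics/w7k.png',cv2.resize(im[225:425,255:390,::-1],None,fx=3,fy=3,interpolation=cv2.INTER_CUBIC))
# expected pixel of key features, TCP at 0.5932,-.1726,.1849
T=np.array(g['T'])
E
```

```text
[ 0.54003441 -0.173839    0.055     ] [(np.float64(87.7), np.float64(0.0283)), (np.float64(-1.8), np.float64(0.0278)), (np.float64(-92.0), np.float64(0.0281)), (np.float64(178.7), np.float64(0.028))]
[ 0.54000555 -0.17381     0.055     ] [(np.float64(88.6), np.float64(0.0147)), (np.float64(-1.0), np.float64(0.0147)), (np.float64(-91.4), np.float64(0.015)), (np.float64(177.8), np.float64(0.0147))]
cam [ 0.53937885 -0.17373531  0.055     ]
edge (np.float64(2.4), np.float64(0.0734))
[([300, 325, 43, 63, 2489], [321.0, 355.8]), ([513, 363, 24, 22, 365], [524.4, 373.2])]
```

View pics/w7k.png

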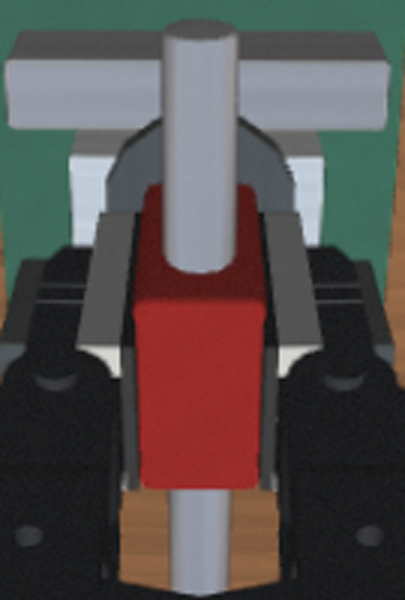

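Call:
{"api": "servo_tool", "payload": {
  "steps": [
    {"dx": 2,"dy": 0,"dz": 0,"rx": 0.1,"ry": -0.1,"rz": 2,"gripper": 255},
    {"dx": 2,"dy": 0,"dz": 0.5,"rx": 0,"ry": 0,"rz": 2,"gripper": 255},
    {"dx": 1,"dy": 0,"dz": 1,"rx": 0,"ry": 0,"rz": 0,"gripper": 255},
    {"dx": 0,"dy": 0,"dz": 0.5,"rx": 0,"ry": 0,"rz": 0,"gripper": 255},
    {"dx": 0,"dy": 0,"dz": 0,"rx": 0,"ry": 0,"rz": 0,"gripper": 255}
  ]
}}

```text
time: 6.4
position: [0.5427, -0.1749, 0.1643]
tcp_rot: [-0.052, -3.141, 0.001]
ft_force: [1.0, 0.5, -2.5]
finger_gap: 0.0147
```

```bash
python3 - <<'E'
from h import *
need(.5396,-.1738,.14,178.15)
g=robot.grab_frame('wrist'); g['T']=np.load('T7.npy')
print('key in w7',px2w(g,321,355.8,.1924,True),'vs tcp .5933 -.1716..-.1736')
E
```

```text
t 6.4 p [ 0.5427 -0.1749  0.1643] x [-0.999  0.033  0.   ] y [ 0.033  0.999 -0.001] z [-0.    -0.001 -1.   ] F [ 1.   0.5 -2.5] T [ 0.02 -0.01  0.03] gap 0.0147
need cm [0.31 0.1  2.43] rx -0.03 ry -0.02 yaw 178.11 rz -0.04
key in w7 [ 0.59324231 -0.17204712  0.1924    ] vs tcp .5933 -.1716..-.1736
```

Call:
{"api": "servo_tool", "payload": {
  "steps": [
    {"dx": 0.3,"dy": 0.1,"dz": 1,"rx": 0,"ry": 0,"rz": 0,"gripper": 255},
    {"dx": 0,"dy": 0,"dz": 0.9,"rx": 0,"ry": 0,"rz": 0,"gripper": 255},
    {"dx": 0,"dy": 0,"dz": 0,"rx": 0,"ry": 0,"rz": 0,"gripper": 255}
  ]
}}

```text
time: 6.75
position: [0.5409, -0.1736, 0.1441]
tcp_rot: [0.051, 3.14, -0.001]
ft_force: [0.3, 0.2, -2.5]
finger_gap: 0.0153
```

```bash
python3 - <<'E'
from h import *
need(.5396,-.1738,.13,178.15)
g=grab('scene','s3.png'); t=grab('top','t3.png'); need(.5396,-.1738,.13,178.15)
a=cv2.resize(g['color'][140:250,170:290,::-1],None,fx=5,fy=5,interpolation=cv2.INTER_CUBIC)
cv2.imwrite('pics/s3c.png',a)
E
```

```text
t 6.75 p [ 0.5409 -0.1736  0.1441] x [-0.999  0.032 -0.001] y [ 0.032  0.999 -0.001] z [ 0.001 -0.001 -1.   ] F [ 0.3  0.2 -2.5] T [ 0.01  0.01 -0.01] gap 0.0153
need cm [ 0.13 -0.03  1.41] rx -0.03 ry 0.05 yaw 178.15 rz 0.0
t 6.85 p [ 0.5411 -0.1736  0.1451] x [-0.999  0.032 -0.002] y [ 0.032  0.999 -0.001] z [ 0.002 -0.001 -1.   ] F [ 0.1  0.  -2.8] T [ 0.02 -0.01  0.05] gap 0.0148
need cm [ 0.15 -0.02  1.51] rx -0.04 ry 0.11 yaw 178.15 rz -0.0
```

View pics/s3c.png

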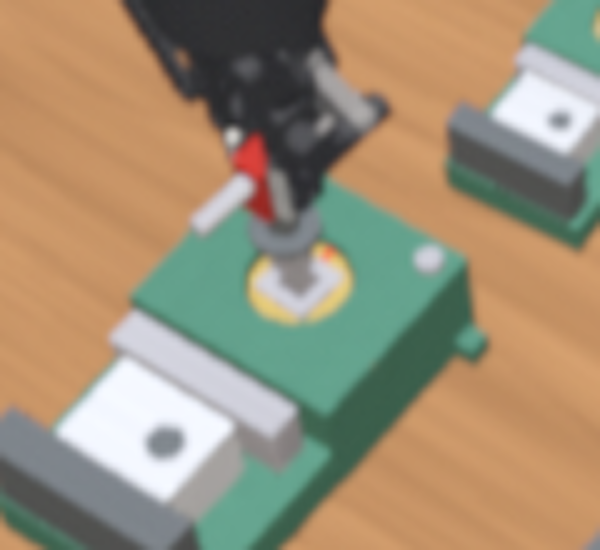

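Call:
{"api": "servo_tool", "payload": {
  "steps": [
    {"dx": 0.15,"dy": -0.02,"dz": 0.6,"rx": 0,"ry": 0.1,"rz": 0,"gripper": 255},
    {"dx": 0,"dy": 0,"dz": 0.4,"rx": 0,"ry": 0,"rz": 0,"gripper": 255},
    {"dx": 0,"dy": 0,"dz": 0.2,"rx": 0,"ry": 0,"rz": 0,"gripper": 255}
  ]
}}

```text
time: 7.15
position: [0.5399, -0.1739, 0.1327]
tcp_rot: [0.051, 3.14, -0.002]
ft_force: [0.1, 0.2, -2.1]
finger_gap: 0.015
```

```bash
python3 - <<'E'
from h import *
need(.5396,-.1738,.13,178.15)
E
```

```text
t 7.15 p [ 0.5399 -0.1739  0.1327] x [-0.999  0.032 -0.001] y [ 0.032  0.999 -0.001] z [ 0.001 -0.001 -1.   ] F [ 0.1  0.2 -2.1] T [-0.08 -0.03  0.05] gap 0.015
need cm [0.03 0.01 0.27] rx -0.06 ry 0.06 yaw 178.14 rz -0.01
```

Call:
{"api": "servo_tool", "payload": {
  "steps": [
    {"dx": 0.03,"dy": 0,"dz": 0.2,"rx": 0,"ry": 0,"rz": 0,"gripper": 255},
    {"dx": 0,"dy": 0,"dz": 0.15,"rx": 0,"ry": 0,"rz": 0,"gripper": 255}
  ]
}}

```text
time: 7.35
position: [0.5395, -0.1739, 0.1288]
tcp_rot: [0.051, 3.14, -0.002]
ft_force: [-0.7, 0.6, -1.8]
finger_gap: 0.0147
```

```bash
python3 - <<'E'
from h import *
need(.5396,-.1738,.13,178.15)
E
```

```text
t 7.35 p [ 0.5395 -0.1739  0.1288] x [-0.999  0.032 -0.001] y [ 0.032  0.999 -0.001] z [ 0.001 -0.001 -1.   ] F [-0.7  0.6 -1.8] T [-0.02  0.16 -0.03] gap 0.0147
need cm [-0.01  0.01 -0.12] rx -0.06 ry 0.05 yaw 178.15 rz -0.0
```

Call:
{"api": "servo_tool", "payload": {
  "steps": [
    {"dx": 0,"dy": 0,"dz": 0.15,"rx": 0,"ry": 0,"rz": 0,"gripper": 255},
    {"dx": 0,"dy": 0,"dz": 0.1,"rx": 0,"ry": 0,"rz": 0,"gripper": 255}
  ]
}}

```text
time: 7.55
position: [0.5395, -0.1739, 0.1261]
tcp_rot: [0.051, 3.14, -0.002]
ft_force: [-0.8, 0.5, -2.6]
finger_gap: 0.0148
```

```bash
python3 - <<'E'
from h import *
need(.5396,-.1738,.13,178.15)
E
```

```text
t 7.55 p [ 0.5395 -0.1739  0.1261] x [-0.999  0.032 -0.001] y [ 0.032  0.999 -0.001] z [ 0.001 -0.001 -1.   ] F [-0.8  0.5 -2.6] T [0.03 0.06 0.02] gap 0.0148
need cm [-0.01  0.01 -0.39] rx -0.06 ry 0.04 yaw 178.14 rz -0.01
```

Call:
{"api": "servo_tool", "payload": {
  "steps": [
    {"dx": 0,"dy": 0,"dz": 0.15,"rx": 0,"ry": 0,"rz": 0,"gripper": 255},
    {"dx": 0,"dy": 0,"dz": 0.15,"rx": 0,"ry": 0,"rz": 0,"gripper": 255}
  ]
}}

```text
time: 7.75
position: [0.5395, -0.174, 0.123]
tcp_rot: [0.051, 3.14, -0.002]
ft_force: [0.1, 0.5, -1.7]
finger_gap: 0.015
```

```bash
python3 - <<'E'
from h import *
need(.5396,-.1738,.13,178.15)
E
```

```text
t 7.75 p [ 0.5395 -0.174   0.123 ] x [-0.999  0.032 -0.001] y [ 0.032  0.999 -0.001] z [ 0.001 -0.001 -1.   ] F [ 0.1  0.5 -1.7] T [-0.03  0.12 -0.01] gap 0.015
need cm [-0.01  0.02 -0.7 ] rx -0.06 ry 0.04 yaw 178.14 rz -0.01
```

In the socket. Continue down in small steps (home expected near TCP z = 0.106).

Call:
{"api": "servo_tool", "payload": {
  "steps": [
    {"dx": 0,"dy": 0,"dz": 0.2,"rx": 0,"ry": 0,"rz": 0,"gripper": 255},
    {"dx": 0,"dy": 0,"dz": 0.2,"rx": 0,"ry": 0,"rz": 0,"gripper": 255},
    {"dx": 0,"dy": 0,"dz": 0.2,"rx": 0,"ry": 0,"rz": 0,"gripper": 255},
    {"dx": 0,"dy": 0,"dz": 0.2,"rx": 0,"ry": 0,"rz": 0,"gripper": 255}
  ]
}}

```text
time: 8.15
position: [0.5395, -0.174, 0.1144]
tcp_rot: [0.051, 3.14, -0.002]
ft_force: [0.3, 0.6, -2.1]
finger_gap: 0.0148
```

```bash
python3 - <<'E'
from h import *
need(.5396,-.1738,.106,178.15)
E
```

```text
t 8.15 p [ 0.5395 -0.174   0.1144] x [-0.999  0.032 -0.001] y [ 0.032  0.999 -0.001] z [ 0.001 -0.001 -1.   ] F [ 0.3  0.6 -2.1] T [-0.01  0.21 -0.01] gap 0.0148
need cm [-0.01  0.02  0.84] rx -0.06 ry 0.05 yaw 178.14 rz -0.01
```

Call:
{"api": "servo_tool", "payload": {
  "steps": [
    {"dx": 0,"dy": 0,"dz": 0.2,"rx": 0,"ry": 0,"rz": 0,"gripper": 255},
    {"dx": 0,"dy": 0,"dz": 0.15,"rx": 0,"ry": 0,"rz": 0,"gripper": 255},
    {"dx": 0,"dy": 0,"dz": 0.1,"rx": 0,"ry": 0,"rz": 0,"gripper": 255}
  ]
}}

```text
time: 8.45
position: [0.5395, -0.174, 0.1093]
tcp_rot: [0.051, 3.141, -0.002]
ft_force: [-0.8, 0.3, -1.5]
finger_gap: 0.015
```

```bash
python3 - <<'E'
from h import *
need(.5396,-.1738,.106,178.15)
E
```

```text
t 8.45 p [ 0.5395 -0.174   0.1093] x [-0.999  0.032 -0.001] y [ 0.032  0.999 -0.001] z [ 0.001 -0.001 -1.   ] F [-0.8  0.3 -1.5] T [-0.03  0.21 -0.03] gap 0.015
need cm [-0.01  0.02  0.33] rx -0.06 ry 0.04 yaw 178.14 rz -0.01
```

Call:
{"api": "servo_tool", "payload": {
  "steps": [
    {"dx": 0,"dy": 0,"dz": 0.1,"rx": 0,"ry": 0,"rz": 0,"gripper": 255},
    {"dx": 0,"dy": 0,"dz": 0.1,"rx": 0,"ry": 0,"rz": 0,"gripper": 255}
  ]
}}

```text
time: 8.65
position: [0.5395, -0.174, 0.1071]
tcp_rot: [0.051, 3.141, -0.002]
ft_force: [0.3, 0.2, -2.4]
finger_gap: 0.0147
```

```bash
python3 - <<'E'
from h import *
need(.5396,-.1738,.106,178.15)
E
```

```text
t 8.65 p [ 0.5395 -0.174   0.1071] x [-0.999  0.032 -0.001] y [ 0.032  0.999 -0.001] z [ 0.001 -0.001 -1.   ] F [ 0.3  0.2 -2.4] T [ 0.02  0.16 -0.07] gap 0.0147
need cm [-0.01  0.02  0.11] rx -0.06 ry 0.04 yaw 178.14 rz -0.01
```

Call:
{"api": "servo_tool", "payload": {
  "steps": [
    {"dx": 0,"dy": 0,"dz": 0.07,"rx": 0,"ry": 0,"rz": 0,"gripper": 255},
    {"dx": 0,"dy": 0,"dz": 0.05,"rx": 0,"ry": 0,"rz": 0,"gripper": 255}
  ]
}}

```text
time: 8.85
position: [0.5396, -0.174, 0.1062]
tcp_rot: [0.051, 3.14, -0.002]
ft_force: [-4.1, 1.1, 15.0]
finger_gap: 0.0146
```

```bash
python3 - <<'E'
from h import *
need(.5396,-.1738,.106,178.15)
E
```

```text
t 8.85 p [ 0.5396 -0.174   0.1062] x [-0.999  0.033 -0.001] y [ 0.033  0.999 -0.001] z [ 0.001 -0.001 -1.   ] F [-4.1  1.1 15. ] T [0.24 1.02 0.02] gap 0.0146
need cm [0.   0.02 0.02] rx -0.07 ry 0.07 yaw 178.14 rz -0.01
```

Call:
{"api": "servo_tool", "payload": {
  "steps": [
    {"dx": 0,"dy": 0,"dz": 0,"rx": 0,"ry": 0,"rz": 0,"gripper": 255},
    {"dx": 0,"dy": 0,"dz": 0,"rx": 0,"ry": 0,"rz": 0,"gripper": 255}
  ]
}}

```text
time: 9.05
position: [0.5395, -0.174, 0.1064]
tcp_rot: [0.051, 3.14, -0.002]
ft_force: [-1.0, -1.0, -2.7]
finger_gap: 0.0147
```

```bash
python3 - <<'E'
from h import *
need(.5396,-.1738,.106,178.15)
g=grab('scene','s4.png'); 
a=cv2.resize(g['color'][140:250,170:290,::-1],None,fx=5,fy=5,interpolation=cv2.INTER_CUBIC)
cv2.imwrite('pics/s4c.png',a); grab('wrist','w8.png'); st()
E
```

```text
t 9.05 p [ 0.5395 -0.174   0.1064] x [-0.999  0.032 -0.001] y [ 0.032  0.999 -0.001] z [ 0.001 -0.001 -1.   ] F [-1.  -1.  -2.7] T [ 0.02  0.15 -0.01] gap 0.0147
need cm [-0.01  0.02  0.04] rx -0.07 ry 0.06 yaw 178.14 rz -0.01
t 9.15 p [ 0.5395 -0.174   0.1063] x [-0.999  0.033 -0.001] y [ 0.033  0.999 -0.001] z [ 0.001 -0.001 -1.   ] F [-1.3  0.5 -0.7] T [ 0.04  0.31 -0.01] gap 0.0145
```

View pics/s4c.png

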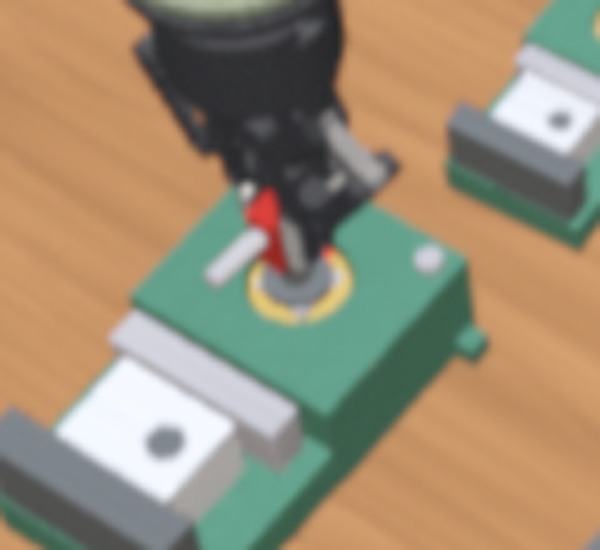

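View pics/w8.png

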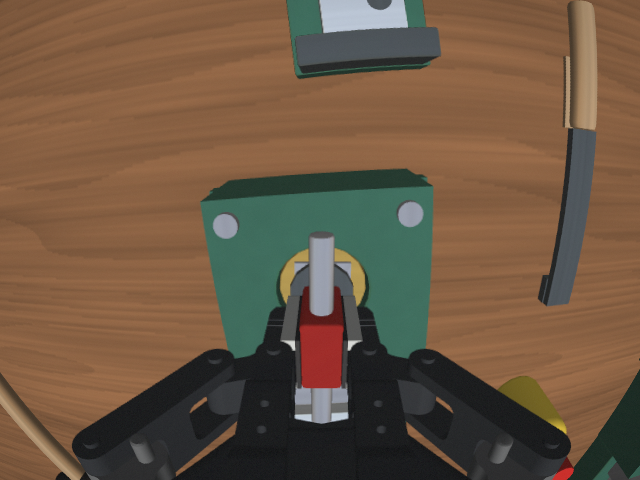

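Call:
{"api": "servo_tool", "payload": {
  "steps": [
    {"dx": 0,"dy": 0,"dz": 0,"rx": 0,"ry": 0,"rz": 3,"gripper": 255},
    {"dx": 0,"dy": 0,"dz": 0,"rx": 0,"ry": 0,"rz": 3,"gripper": 255},
    {"dx": 0,"dy": 0,"dz": 0,"rx": 0,"ry": 0,"rz": 3,"gripper": 255}
  ]
}}

```text
time: 9.45
position: [0.5391, -0.1734, 0.1063]
tcp_rot: [-0.303, -3.127, 0.0]
ft_force: [-0.3, -0.3, -0.4]
finger_gap: 0.0149
```

```bash
python3 - <<'E'
from h import *
need(.5395,-.174,.1062,105)
E
```

```text
t 9.45 p [ 0.5391 -0.1734  0.1063] x [-0.981  0.192 -0.   ] y [ 0.192  0.981 -0.   ] z [-0. -0. -1.] F [-0.3 -0.3 -0.4] T [-0.09  0.4   0.07] gap 0.0149
need cm [-0.05 -0.05  0.01] rx -0.01 ry 0.0 yaw 168.92 rz 63.92
```

Call:
{"api": "servo_tool", "payload": {
  "steps": [
    {"dx": -0.03,"dy": -0.03,"dz": 0,"rx": 0,"ry": 0,"rz": 4,"gripper": 255},
    {"dx": 0,"dy": 0,"dz": 0,"rx": 0,"ry": 0,"rz": 4,"gripper": 255},
    {"dx": 0,"dy": 0,"dz": 0,"rx": 0,"ry": 0,"rz": 4,"gripper": 255},
    {"dx": 0,"dy": 0,"dz": 0,"rx": 0,"ry": 0,"rz": 4,"gripper": 255}
  ]
}}

```text
time: 9.85
position: [0.5392, -0.1732, 0.1063]
tcp_rot: [-0.751, -3.05, -0.001]
ft_force: [-1.3, 1.0, -1.4]
finger_gap: 0.0152
```

```bash
python3 - <<'E'
from h import *
need(.5395,-.174,.1062,105)
E
```

```text
t 9.85 p [ 0.5392 -0.1732  0.1063] x [-0.886  0.464  0.001] y [0.464 0.886 0.   ] z [-0.001  0.001 -1.   ] F [-1.3  1.  -1.4] T [0.07 0.29 0.12] gap 0.0152
need cm [-0.07 -0.06  0.01] rx 0.01 ry -0.05 yaw 152.35 rz 47.35
```

Call:
{"api": "servo_tool", "payload": {
  "steps": [
    {"dx": -0.04,"dy": -0.03,"dz": 0,"rx": 0,"ry": 0,"rz": 4,"gripper": 255},
    {"dx": 0,"dy": 0,"dz": 0,"rx": 0,"ry": 0,"rz": 4,"gripper": 255},
    {"dx": 0,"dy": 0,"dz": 0,"rx": 0,"ry": 0,"rz": 4,"gripper": 255},
    {"dx": 0,"dy": 0,"dz": 0,"rx": 0,"ry": 0,"rz": 4,"gripper": 255}
  ]
}}

```text
time: 10.25
position: [0.5393, -0.1729, 0.1063]
tcp_rot: [-1.183, -2.909, -0.001]
ft_force: [-2.0, -0.3, -1.2]
finger_gap: 0.0148
```

```bash
python3 - <<'E'
from h import *
need(.5395,-.174,.1062,105)
E
```

```text
t 10.25 p [ 0.5393 -0.1729  0.1063] x [-0.716  0.698  0.002] y [0.698 0.716 0.   ] z [-0.001  0.001 -1.   ] F [-2.  -0.3 -1.2] T [-0.02  0.33  0.13] gap 0.0148
need cm [-0.09 -0.07  0.01] rx 0.02 ry -0.1 yaw 135.74 rz 30.74
```

Call:
{"api": "servo_tool", "payload": {
  "steps": [
    {"dx": -0.03,"dy": -0.02,"dz": 0,"rx": 0,"ry": -0.1,"rz": 4,"gripper": 255},
    {"dx": 0,"dy": 0,"dz": 0,"rx": 0,"ry": 0,"rz": 4,"gripper": 255},
    {"dx": 0,"dy": 0,"dz": 0,"rx": 0,"ry": 0,"rz": 4,"gripper": 255},
    {"dx": 0,"dy": 0,"dz": 0,"rx": 0,"ry": 0,"rz": 3,"gripper": 255}
  ]
}}

```text
time: 10.65
position: [0.5395, -0.1727, 0.1063]
tcp_rot: [-1.567, -2.722, -0.001]
ft_force: [-0.8, -0.5, -1.6]
finger_gap: 0.0147
```

```bash
python3 - <<'E'
from h import *
need(.5395,-.174,.1062,105)
g=grab('scene'); cv2.imwrite('pics/s5c.png',cv2.resize(g['color'][140:250,170:290,::-1],None,fx=5,fy=5,interpolation=cv2.INTER_CUBIC))
E
```

```text
t 10.65 p [ 0.5395 -0.1727  0.1063] x [-0.502  0.865  0.001] y [0.865 0.502 0.   ] z [ 0.     0.001 -1.   ] F [-0.8 -0.5 -1.6] T [-0.03  0.31  0.12] gap 0.0147
need cm [-0.12 -0.06  0.01] rx 0.03 ry -0.03 yaw 120.15 rz 15.15
```

View pics/s5c.png

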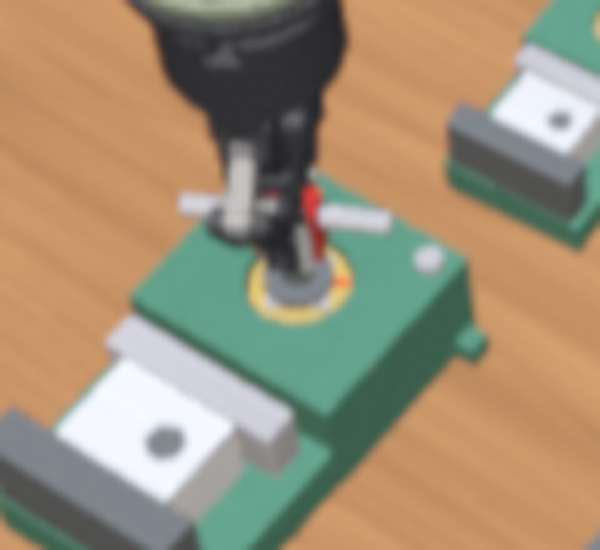

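Call:
{"api": "servo_tool", "payload": {
  "steps": [
    {"dx": -0.02,"dy": -0.02,"dz": 0,"rx": 0,"ry": 0,"rz": 3,"gripper": 255},
    {"dx": 0,"dy": 0,"dz": 0,"rx": 0,"ry": 0,"rz": 2,"gripper": 255},
    {"dx": 0,"dy": 0,"dz": 0,"rx": 0,"ry": 0,"rz": 1.5,"gripper": 255}
  ]
}}

```text
time: 11.0
position: [0.5396, -0.1726, 0.1063]
tcp_rot: [-1.724, -2.626, -0.002]
ft_force: [-0.0, 0.5, -0.2]
finger_gap: 0.0153
```

```bash
python3 - <<'E'
from h import *
need(.5395,-.174,.1062,105)
E
```

```text
t 11.0 p [ 0.5396 -0.1726  0.1063] x [-0.398  0.917  0.001] y [0.917 0.398 0.001] z [ 0.     0.001 -1.   ] F [-0.   0.5 -0.2] T [-0.01  0.32  0.11] gap 0.0153
need cm [-0.13 -0.06  0.01] rx 0.04 ry -0.04 yaw 113.44 rz 8.44
```

Call:
{"api": "servo_tool", "payload": {
  "steps": [
    {"dx": 0,"dy": 0,"dz": 0,"rx": 0,"ry": 0,"rz": 1.5,"gripper": 255},
    {"dx": 0,"dy": 0,"dz": 0,"rx": 0,"ry": 0,"rz": 1,"gripper": 255}
  ]
}}

```text
time: 11.2
position: [0.5396, -0.1726, 0.1063]
tcp_rot: [-1.783, -2.586, -0.002]
ft_force: [-0.7, -0.1, -0.7]
finger_gap: 0.0151
```

```bash
python3 - <<'E'
from h import *
need(.5395,-.174,.1062,105)
E
```

```text
t 11.2 p [ 0.5396 -0.1726  0.1063] x [-0.355  0.935  0.001] y [0.935 0.355 0.001] z [ 0.     0.001 -1.   ] F [-0.7 -0.1 -0.7] T [0.07 0.24 0.12] gap 0.0151
need cm [-0.13 -0.06  0.01] rx 0.04 ry -0.04 yaw 110.82 rz 5.82
```

Call:
{"api": "servo_tool", "payload": {
  "steps": [
    {"dx": 0,"dy": 0,"dz": 0,"rx": 0,"ry": 0,"rz": 1,"gripper": 255},
    {"dx": 0,"dy": 0,"dz": 0,"rx": 0,"ry": 0,"rz": 0.8,"gripper": 255}
  ]
}}

```text
time: 11.4
position: [0.5396, -0.1726, 0.1063]
tcp_rot: [-1.826, -2.556, -0.002]
ft_force: [-0.6, -0.0, -1.1]
finger_gap: 0.0148
```

```bash
python3 - <<'E'
from h import *
need(.5395,-.174,.1062,105)
E
```

```text
t 11.4 p [ 0.5396 -0.1726  0.1063] x [-0.324  0.946  0.001] y [0.946 0.324 0.001] z [ 0.     0.001 -1.   ] F [-0.6 -0.  -1.1] T [0.04 0.18 0.13] gap 0.0148
need cm [-0.13 -0.06  0.01] rx 0.04 ry -0.05 yaw 108.91 rz 3.91
```

Call:
{"api": "servo_tool", "payload": {
  "steps": [
    {"dx": 0,"dy": 0,"dz": 0,"rx": 0,"ry": 0,"rz": 0.8,"gripper": 255},
    {"dx": 0,"dy": 0,"dz": 0,"rx": 0,"ry": 0,"rz": 0.8,"gripper": 255}
  ]
}}

```text
time: 11.6
position: [0.5397, -0.1726, 0.1063]
tcp_rot: [-1.864, -2.528, -0.002]
ft_force: [-1.2, -0.1, -0.1]
finger_gap: 0.0151
```

```bash
python3 - <<'E'
from h import *
need(.5395,-.174,.1062,105)
E
```

```text
t 11.6 p [ 0.5397 -0.1726  0.1063] x [-0.296  0.955  0.001] y [0.955 0.296 0.001] z [ 0.     0.001 -1.   ] F [-1.2 -0.1 -0.1] T [0.09 0.27 0.15] gap 0.0151
need cm [-0.13 -0.06  0.01] rx 0.04 ry -0.05 yaw 107.19 rz 2.19
```

Call:
{"api": "servo_tool", "payload": {
  "steps": [
    {"dx": 0,"dy": 0,"dz": 0,"rx": 0,"ry": 0,"rz": 0.8,"gripper": 255}
  ]
}}

```text
time: 11.7
position: [0.5397, -0.1725, 0.1063]
tcp_rot: [-1.883, -2.514, -0.002]
ft_force: [-0.7, 0.6, -0.5]
finger_gap: 0.0152
```

```bash
python3 - <<'E'
from h import *
need(.5395,-.174,.1062,105)
E
```

```text
t 11.7 p [ 0.5397 -0.1725  0.1063] x [-0.281  0.96   0.001] y [0.96  0.281 0.001] z [ 0.     0.001 -1.   ] F [-0.7  0.6 -0.5] T [0.11 0.22 0.1 ] gap 0.0152
need cm [-0.14 -0.06  0.01] rx 0.04 ry -0.05 yaw 106.32 rz 1.32
```

Call:
{"api": "servo_tool", "payload": {
  "steps": [
    {"dx": 0,"dy": 0,"dz": 0,"rx": 0,"ry": 0,"rz": 0.8,"gripper": 255},
    {"dx": 0,"dy": 0,"dz": 0,"rx": 0,"ry": 0,"rz": 0.5,"gripper": 255}
  ]
}}

```text
time: 11.9
position: [0.5397, -0.1725, 0.1063]
tcp_rot: [-1.915, -2.49, -0.002]
ft_force: [-0.3, -0.2, -2.1]
finger_gap: 0.015
```

```bash
python3 - <<'E'
from h import *
need(.5395,-.174,.1062,105)
E
```

```text
t 11.9 p [ 0.5397 -0.1725  0.1063] x [-0.257  0.966  0.001] y [0.966 0.257 0.001] z [ 0.001  0.001 -1.   ] F [-0.3 -0.2 -2.1] T [0.07 0.24 0.06] gap 0.015
need cm [-0.14 -0.06  0.01] rx 0.05 ry -0.05 yaw 104.89 rz -0.11
```

Call:
{"api": "servo_tool", "payload": {
  "steps": [
    {"dx": 0,"dy": 0,"dz": 0,"rx": 0,"ry": 0,"rz": 0.8,"gripper": 255},
    {"dx": 0,"dy": 0,"dz": 0,"rx": 0,"ry": 0,"rz": 0.5,"gripper": 255}
  ]
}}

```text
time: 12.1
position: [0.5397, -0.1725, 0.1063]
tcp_rot: [-1.945, -2.467, -0.002]
ft_force: [-1.0, 0.5, -1.0]
finger_gap: 0.0152
```

```bash
python3 - <<'E'
from h import *
need(.5395,-.174,.1062,105)
E
```

```text
t 12.1 p [ 0.5397 -0.1725  0.1063] x [-0.233  0.972  0.001] y [0.972 0.233 0.001] z [ 0.001  0.001 -1.   ] F [-1.   0.5 -1. ] T [0.02 0.17 0.18] gap 0.0152
need cm [-0.14 -0.05  0.01] rx 0.05 ry -0.05 yaw 103.48 rz -1.52
```

Call:
{"api": "servo_tool", "payload": {
  "steps": [
    {"dx": 0,"dy": 0,"dz": 0,"rx": 0,"ry": 0,"rz": 0.5,"gripper": 255},
    {"dx": 0,"dy": 0,"dz": 0,"rx": 0,"ry": 0,"rz": 0.5,"gripper": 255}
  ]
}}

```text
time: 12.3
position: [0.5397, -0.1725, 0.1063]
tcp_rot: [-1.969, -2.448, -0.002]
ft_force: [-0.4, 0.4, -1.4]
finger_gap: 0.015
```

```bash
python3 - <<'E'
from h import *
need(.5395,-.174,.1062,105)
E
```

```text
t 12.3 p [ 0.5397 -0.1725  0.1063] x [-0.215  0.977  0.001] y [0.977 0.215 0.001] z [ 0.001  0.001 -1.   ] F [-0.4  0.4 -1.4] T [0.06 0.25 0.18] gap 0.015
need cm [-0.14 -0.05  0.01] rx 0.05 ry -0.05 yaw 102.39 rz -2.61
```

Call:
{"api": "servo_tool", "payload": {
  "steps": [
    {"dx": 0,"dy": 0,"dz": 0,"rx": 0,"ry": 0,"rz": 0.5,"gripper": 255},
    {"dx": 0,"dy": 0,"dz": 0,"rx": 0,"ry": 0,"rz": 0.5,"gripper": 255}
  ]
}}

```text
time: 12.5
position: [0.5397, -0.1725, 0.1063]
tcp_rot: [-1.992, -2.429, -0.002]
ft_force: [-0.3, -0.4, -1.1]
finger_gap: 0.0151
```

```bash
python3 - <<'E'
from h import *
need(.5395,-.174,.1062,105)
E
```

```text
t 12.5 p [ 0.5397 -0.1725  0.1063] x [-0.196  0.981  0.001] y [0.981 0.196 0.001] z [ 0.001  0.001 -1.   ] F [-0.3 -0.4 -1.1] T [0.06 0.18 0.08] gap 0.0151
need cm [-0.14 -0.05  0.01] rx 0.05 ry -0.05 yaw 101.3 rz -3.7
```

Call:
{"api": "servo_tool", "payload": {
  "steps": [
    {"dx": 0,"dy": 0,"dz": 0,"rx": 0,"ry": 0,"rz": 0.5,"gripper": 255},
    {"dx": 0,"dy": 0,"dz": 0,"rx": 0,"ry": 0,"rz": 0.5,"gripper": 255}
  ]
}}

```text
time: 12.7
position: [0.5397, -0.1725, 0.1063]
tcp_rot: [-2.015, -2.41, -0.002]
ft_force: [-0.5, 1.2, -1.0]
finger_gap: 0.0151
```

```bash
python3 - <<'E'
from h import *
need(.5395,-.174,.1062,105)
E
```

```text
t 12.7 p [ 0.5397 -0.1725  0.1063] x [-0.177  0.984  0.001] y [0.984 0.177 0.001] z [ 0.001  0.001 -1.   ] F [-0.5  1.2 -1. ] T [0.1  0.19 0.14] gap 0.0151
need cm [-0.14 -0.05  0.01] rx 0.05 ry -0.05 yaw 100.21 rz -4.79
```

Call:
{"api": "servo_tool", "payload": {
  "steps": [
    {"dx": 0,"dy": 0,"dz": 0,"rx": 0,"ry": 0,"rz": 0.5,"gripper": 255},
    {"dx": 0,"dy": 0,"dz": 0,"rx": 0,"ry": 0,"rz": 0.5,"gripper": 255}
  ]
}}

```text
time: 12.9
position: [0.5398, -0.1725, 0.1063]
tcp_rot: [-2.038, -2.391, -0.002]
ft_force: [-0.1, 0.4, -1.0]
finger_gap: 0.015
```

```bash
python3 - <<'E'
from h import *
need(.5395,-.174,.1062,105)
E
```

```text
t 12.9 p [ 0.5398 -0.1725  0.1063] x [-0.159  0.987  0.001] y [0.987 0.159 0.001] z [ 0.001  0.001 -1.   ] F [-0.1  0.4 -1. ] T [0.12 0.18 0.08] gap 0.015
need cm [-0.14 -0.05  0.01] rx 0.05 ry -0.05 yaw 99.13 rz -5.87
```

Call:
{"api": "servo_tool", "payload": {
  "steps": [
    {"dx": 0,"dy": 0,"dz": 0,"rx": 0,"ry": 0,"rz": 0.5,"gripper": 255},
    {"dx": 0,"dy": 0,"dz": 0,"rx": 0,"ry": 0,"rz": 0.5,"gripper": 255}
  ]
}}

```text
time: 13.1
position: [0.5398, -0.1725, 0.1063]
tcp_rot: [-2.06, -2.372, -0.002]
ft_force: [-0.0, 0.6, -0.6]
finger_gap: 0.0148
```

```bash
python3 - <<'E'
from h import *
need(.5395,-.174,.1062,105)
g=grab('scene'); cv2.imwrite('pics/s6c.png',cv2.resize(g['color'][170:220,200:265,::-1],None,fx=10,fy=10,interpolation=cv2.INTER_CUBIC))
g=grab('wrist','w9.png')
E
```

```text
t 13.1 p [ 0.5398 -0.1725  0.1063] x [-0.14   0.99   0.001] y [0.99  0.14  0.001] z [ 0.001  0.001 -1.   ] F [-0.   0.6 -0.6] T [0.11 0.18 0.22] gap 0.0148
need cm [-0.14 -0.05  0.01] rx 0.05 ry -0.05 yaw 98.04 rz -6.96
```

View pics/s6c.png

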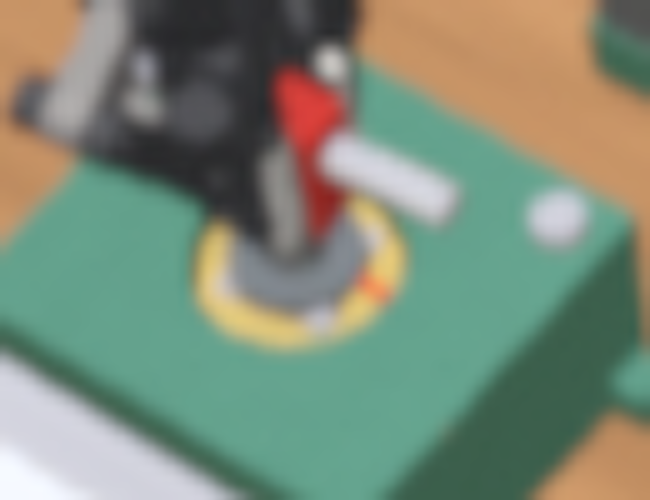

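View pics/w9.png

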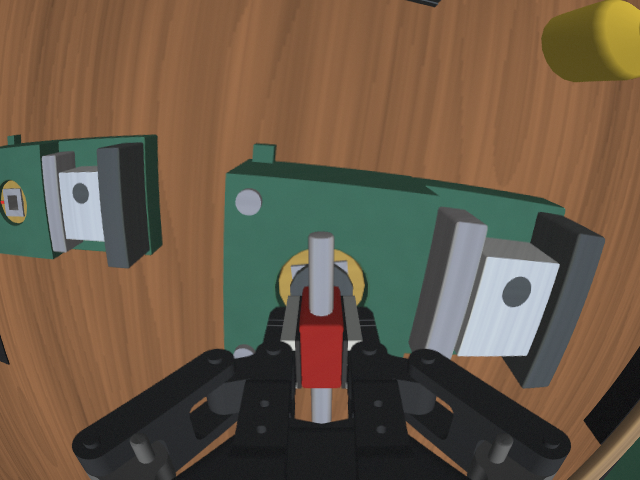

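```bash
python3 - <<'E'
from h import *
g=robot.grab_frame('scene')
a=px2w(g,200+37.3,170+28.9,.055); c=px2w(g,200+30.2,170+25.8,.055)
print(a,c)
d0=cv2.imread('pics/scene0.png'); print('before mark')
m=px2w(g,190+364/8,165+204/8,.055); cc=px2w(g,190+320/8,165+250/8,.055)
for q,o in ((a,c),(m,cc)): v=q-o; print(np.degrees(np.arctan2(v[1],v[0])),np.linalg.norm(v[:2]))
st()
E
```

```text
[ 0.53580814 -0.15417648  0.055     ] [ 0.53865633 -0.17202988  0.055     ]
before mark
99.06414101371927 0.018079163179803136
-178.90061726101217 0.01898175218182239
t 13.25 p [ 0.5398 -0.1725  0.1063] x [-0.141  0.99   0.001] y [0.99  0.141 0.001] z [ 0.001  0.001 -1.   ] F [-1.2  1.8 -0.6] T [0.07 0.08 0.16] gap 0.0152
```

Call:
{"api": "servo_tool", "payload": {
  "steps": [
    {"dx": 0,"dy": 0,"dz": 0,"rx": 0,"ry": 0,"rz": 0.5,"gripper": 255},
    {"dx": 0,"dy": 0,"dz": 0,"rx": 0,"ry": 0,"rz": 0.5,"gripper": 255}
  ]
}}

```text
time: 13.45
position: [0.5398, -0.1725, 0.1063]
tcp_rot: [-2.081, -2.353, -0.002]
ft_force: [-0.6, 0.4, -0.8]
finger_gap: 0.0146
```

```bash
python3 - <<'E'
from h import *
need(.5395,-.174,.1062,105)
E
```

```text
t 13.45 p [ 0.5398 -0.1725  0.1063] x [-0.122  0.992  0.001] y [0.992 0.122 0.001] z [ 0.001  0.001 -1.   ] F [-0.6  0.4 -0.8] T [0.16 0.17 0.19] gap 0.0146
need cm [-0.14 -0.05  0.01] rx 0.05 ry -0.05 yaw 97.03 rz -7.97
```

Call:
{"api": "servo_tool", "payload": {
  "steps": [
    {"dx": 0,"dy": 0,"dz": 0,"rx": 0,"ry": 0,"rz": 0.5,"gripper": 255}
  ]
}}

```text
time: 13.55
position: [0.5398, -0.1725, 0.1063]
tcp_rot: [-2.092, -2.344, -0.002]
ft_force: [0.6, 0.1, -1.6]
finger_gap: 0.0151
```

```bash
python3 - <<'E'
from h import *
need(.5395,-.174,.1062,105)
E
```

```text
t 13.55 p [ 0.5398 -0.1725  0.1063] x [-0.113  0.994  0.001] y [0.994 0.113 0.001] z [ 0.001  0.001 -1.   ] F [ 0.6  0.1 -1.6] T [0.1  0.14 0.31] gap 0.0151
need cm [-0.15 -0.05  0.01] rx 0.05 ry -0.06 yaw 96.5 rz -8.5
```

Torque is rising (0.31 N m): the stop is met.

Call:
{"api": "servo_tool", "payload": {
  "steps": [
    {"dx": 0,"dy": 0,"dz": 0,"rx": 0,"ry": 0,"rz": 0.6,"gripper": 255}
  ]
}}

```text
time: 13.65
position: [0.5398, -0.1725, 0.1063]
tcp_rot: [-2.105, -2.332, -0.002]
ft_force: [0.1, 0.5, -0.9]
finger_gap: 0.015
```

```bash
python3 - <<'E'
from h import *
need(.5395,-.174,.1062,105)
E
```

```text
t 13.65 p [ 0.5398 -0.1725  0.1063] x [-0.102  0.995  0.001] y [0.995 0.102 0.001] z [ 0.001  0.001 -1.   ] F [ 0.1  0.5 -0.9] T [0.08 0.18 0.33] gap 0.015
need cm [-0.15 -0.05  0.01] rx 0.05 ry -0.05 yaw 95.86 rz -9.14
```

Call:
{"api": "servo_tool", "payload": {
  "steps": [
    {"dx": 0,"dy": 0,"dz": 0,"rx": 0,"ry": 0,"rz": 0.6,"gripper": 255}
  ]
}}

```text
time: 13.75
position: [0.5398, -0.1725, 0.1063]
tcp_rot: [-2.118, -2.32, -0.002]
ft_force: [-0.0, 0.2, -1.2]
finger_gap: 0.015
```

```bash
python3 - <<'E'
from h import *
need(.5395,-.174,.1062,105)
E
```

```text
t 13.75 p [ 0.5398 -0.1725  0.1063] x [-0.091  0.996  0.001] y [0.996 0.091 0.001] z [ 0.001  0.001 -1.   ] F [-0.   0.2 -1.2] T [0.06 0.11 0.4 ] gap 0.015
need cm [-0.15 -0.05  0.01] rx 0.05 ry -0.05 yaw 95.21 rz -9.79
```

Call:
{"api": "servo_tool", "payload": {
  "steps": [
    {"dx": 0,"dy": 0,"dz": 0,"rx": 0,"ry": 0,"rz": 0.8,"gripper": 255}
  ]
}}

```text
time: 13.85
position: [0.5398, -0.1725, 0.1063]
tcp_rot: [-2.135, -2.304, -0.002]
ft_force: [-1.0, -0.1, -0.9]
finger_gap: 0.0148
```

```bash
python3 - <<'E'
from h import *
need(.5395,-.174,.1062,105)
E
```

```text
t 13.85 p [ 0.5398 -0.1725  0.1063] x [-0.076  0.997  0.001] y [0.997 0.076 0.001] z [ 0.001  0.001 -1.   ] F [-1.  -0.1 -0.9] T [0.06 0.04 0.51] gap 0.0148
need cm [-0.15 -0.05  0.01] rx 0.05 ry -0.05 yaw 94.36 rz -10.64
```

Call:
{"api": "servo_tool", "payload": {
  "steps": [
    {"dx": 0,"dy": 0,"dz": 0,"rx": 0,"ry": 0,"rz": 0.4,"gripper": 255},
    {"dx": 0,"dy": 0,"dz": 0,"rx": 0,"ry": 0,"rz": 0.1,"gripper": 255},
    {"dx": 0,"dy": 0,"dz": 0,"rx": 0,"ry": 0,"rz": 0.1,"gripper": 255}
  ]
}}

```text
time: 14.15
position: [0.5398, -0.1724, 0.1063]
tcp_rot: [-2.149, -2.292, -0.002]
ft_force: [-0.5, -0.9, -0.7]
finger_gap: 0.0151
```

```bash
python3 - <<'E'
from h import *
need(.5395,-.174,.1062,105)
for i in range(3): robot.grab_frame('scene'); print(np.round(robot.observe()['wrist_torque'],2))
E
```

```text
t 14.15 p [ 0.5398 -0.1724  0.1063] x [-0.064  0.998  0.001] y [0.998 0.064 0.001] z [ 0.001  0.001 -1.   ] F [-0.5 -0.9 -0.7] T [0.03 0.22 0.59] gap 0.0151
need cm [-0.15 -0.04  0.01] rx 0.05 ry -0.04 yaw 93.7 rz -11.3
[0.01 0.11 0.54]
[0.08 0.15 0.6 ]
[0.04 0.16 0.62]
```

Call:
{"api": "servo_tool", "payload": {
  "steps": [
    {"dx": 0,"dy": 0,"dz": 0,"rx": 0,"ry": 0,"rz": -1.5,"gripper": 255},
    {"dx": 0,"dy": 0,"dz": 0,"rx": 0,"ry": 0,"rz": -1.2,"gripper": 255},
    {"dx": 0,"dy": 0,"dz": 0,"rx": 0,"ry": 0,"rz": 0,"gripper": 255}
  ],
  "squeeze": 40
}}

```text
time: 14.6
position: [0.5398, -0.1725, 0.1063]
tcp_rot: [-2.089, -2.346, -0.002]
ft_force: [0.1, 0.4, -1.1]
finger_gap: 0.0149
```

```bash
python3 - <<'E'
from h import *
need(.5395,-.174,.1062,105)
E
```

```text
t 14.6 p [ 0.5398 -0.1725  0.1063] x [-0.116  0.993  0.001] y [0.993 0.116 0.001] z [ 0.001  0.001 -1.   ] F [ 0.1  0.4 -1.1] T [0.1  0.18 0.2 ] gap 0.0149
need cm [-0.15 -0.05  0.01] rx 0.05 ry -0.05 yaw 96.64 rz -8.36
```

Torque is down to 0.2 N m. Open.

Call:
{"api": "servo_tool", "payload": {
  "steps": [
    {"dx": 0,"dy": 0,"dz": 0,"rx": 0,"ry": 0,"rz": 0,"gripper": 190},
    {"dx": 0,"dy": 0,"dz": 0,"rx": 0,"ry": 0,"rz": 0,"gripper": 150},
    {"dx": 0,"dy": 0,"dz": 0,"rx": 0,"ry": 0,"rz": 0,"gripper": 120},
    {"dx": 0,"dy": 0,"dz": 0,"rx": 0,"ry": 0,"rz": 0,"gripper": 120}
  ]
}}

```text
time: 15.0
position: [0.5401, -0.1728, 0.1066]
tcp_rot: [2.09, 2.344, 0.003]
ft_force: [0.3, -0.4, -0.5]
finger_gap: 0.0454
```

```bash
python3 - <<'E'
from h import *
need(.5395,-.174,.1062,105)
g=grab('wrist','w10.png')
E
```

```text
t 15.0 p [ 0.5401 -0.1728  0.1066] x [-0.114  0.993  0.001] y [0.993 0.114 0.002] z [ 0.002  0.001 -1.   ] F [ 0.3 -0.4 -0.5] T [ 0.01 -0.01 -0.03] gap 0.0454
need cm [-0.11 -0.08  0.04] rx 0.11 ry -0.03 yaw 96.55 rz -8.45
```

View pics/w10.png

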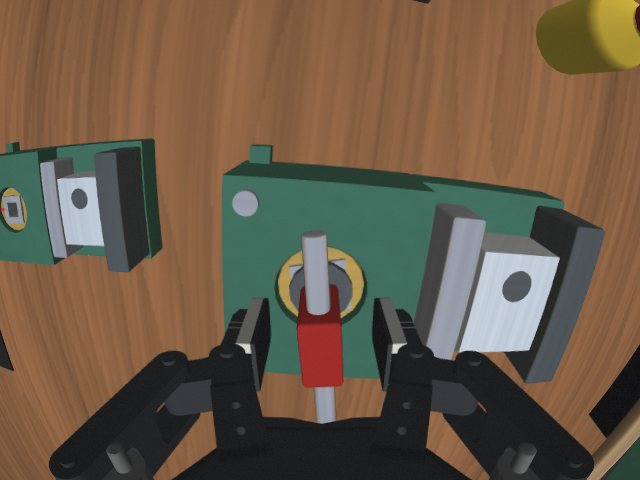

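Released, with the fingers clear on both sides. Lift straight up.

Call:
{"api": "servo_tool", "payload": {
  "steps": [
    {"dx": 0,"dy": 0,"dz": -0.5,"rx": 0,"ry": 0,"rz": 0,"gripper": 120},
    {"dx": 0,"dy": 0,"dz": -1.5,"rx": 0,"ry": 0,"rz": 0,"gripper": 120},
    {"dx": 0,"dy": 0,"dz": -3,"rx": 0,"ry": 0,"rz": 0,"gripper": 120},
    {"dx": 0,"dy": 0,"dz": -4,"rx": 0,"ry": 0,"rz": 0,"gripper": 120},
    {"dx": 0,"dy": 0,"dz": -4,"rx": 0,"ry": 0,"rz": 0,"gripper": 120},
    {"dx": 4,"dy": 0,"dz": -2,"rx": 0,"ry": 0,"rz": 0,"gripper": 120},
    {"dx": 4,"dy": 0,"dz": 0,"rx": 0,"ry": 0,"rz": 0,"gripper": 120},
    {"dx": 3,"dy": 0,"dz": 0,"rx": 0,"ry": 0,"rz": 0,"gripper": 120},
    {"dx": 0,"dy": 0,"dz": 0,"rx": 0,"ry": 0,"rz": 0,"gripper": 120}
  ]
}}

```text
time: 15.95
position: [0.5264, -0.0607, 0.2659]
tcp_rot: [2.093, 2.34, 0.006]
ft_force: [-0.3, -0.2, -0.2]
finger_gap: 0.045
```

```bash
python3 - <<'E'
from h import *
st()
g=grab('scene','s8.png'); cv2.imwrite('pics/s8c.png',cv2.resize(g['color'][150:240,180:280,::-1],None,fx=6,fy=6,interpolation=cv2.INTER_CUBIC))
t=grab('top','t8.png'); cv2.imwrite('pics/t8c.png',cv2.resize(t['color'][195:275,395:485,::-1],None,fx=7,fy=7,interpolation=cv2.INTER_CUBIC))
E
```

```text
t 15.95 p [ 0.5264 -0.0607  0.2659] x [-0.111  0.994  0.001] y [0.994 0.111 0.004] z [ 0.004  0.001 -1.   ] F [-0.3 -0.2 -0.2] T [-0.04  0.02  0.  ] gap 0.045
```

View pics/s8c.png

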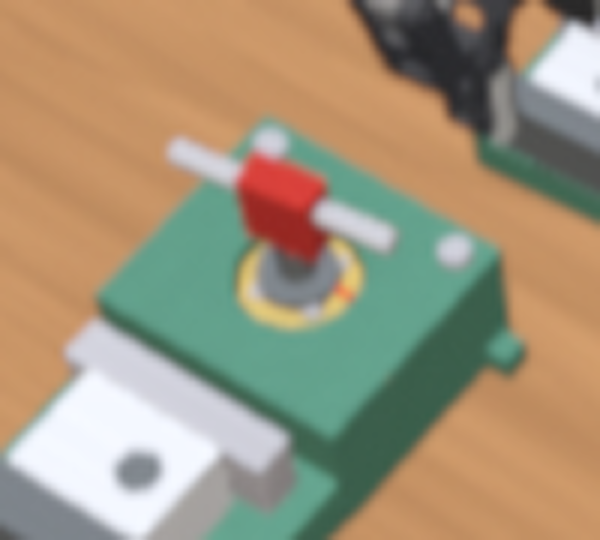

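View pics/t8c.png

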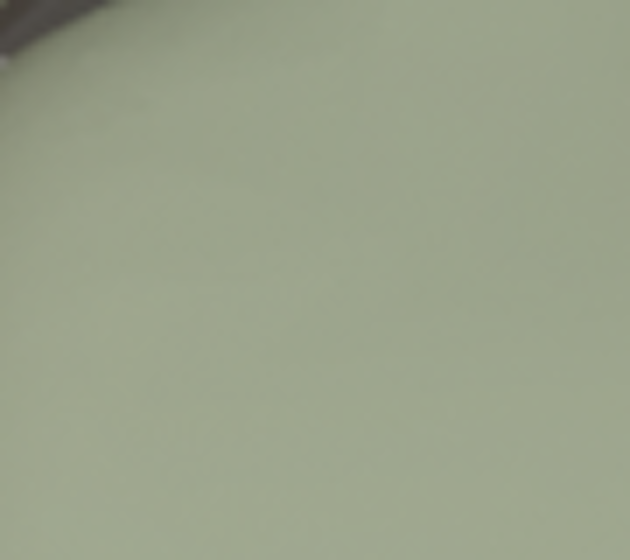

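View pics/t8.png

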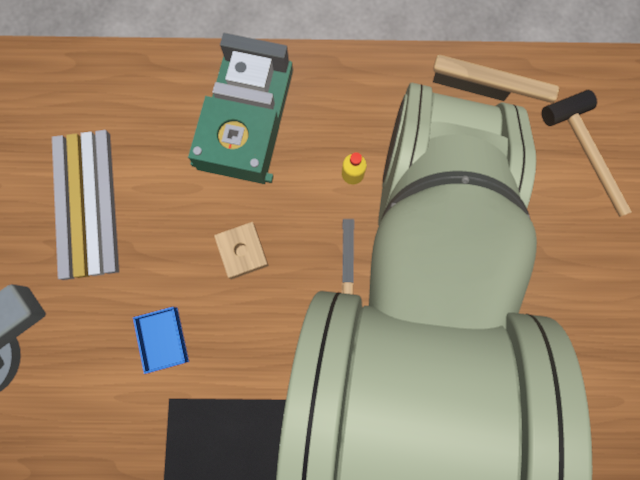

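```bash
python3 - <<'E'
from h import *
print(robot.sign_off())
E
```

```text
the job is handed in; nothing more can be done
None
```

The key is standing fully home in the middle-sized fixture's socket, with the cam turned clockwise to its stop and the gripper clear. I handed the job in at about 16 s; no verdict was reported.

- **Entering the socket:** The key went in without searching. The collar seated at TCP z = 0.1062 m (0.106 expected), with a peak push of about 17 N.
- **Turning to the stop:** Torque stayed near 0.12 N m while the cam turned freely, then rose to about 0.59 N m (about 0.06 rad of wind-up). I then unwound it to 0.2 N m, let go and lifted away.
- **Last checks:** The scene picture shows the key upright with its collar on the mouth. Force and torque readings were about zero. The oil bottle and tray stand where they were; the visible part of the file does too, though the arm hid its handle in the last top picture.
- **Disagreements:** The top camera placed the socket about 3 mm nearer the robot in x than the wrist camera. I used the wrist value and it fitted. The stop came at a tool angle about 4° further round than the play I allowed for explains, so I judged it from the torque rise and the red mark in the scene picture. I could not measure the cam angle precisely at the end, because the arm blocked the top camera.

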